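# Sort full and empty collar-stay boxes by weight and lock the canister

## Robot

A 6-joint arm with a two-finger parallel gripper is mounted at the origin on the work surface. World frame = base frame: x ahead of the robot, y to its left, z up, the work surface at z = 0. Lengths are in m, angles in rad, forces in N, time in s.
With the tool pointing down it reaches from about 0.325 to 0.775 m from the base axis. Payload 5.5 kg.
Tool frame: the origin (TCP) lies at the very end of the fingers, on their centre line; the grasp point (between the pads) lies behind it (r.pinch_z is the x of the grasp point in the tool frame, in m); x points along the fingers, y is the direction in which the jaws open and shut, and the axes are right-handed (so a half turn about x gives the same grasp; the last joint's range is limited). The gripper opens to 85 mm and grips with 20 to 120 N. Pads are 22 mm wide; open, the fingers measure 114 mm over their backs; the gripper's body (76 mm by 85 mm) begins 54 mm behind the grasp point. The pads swing forward as they close: fully open they stand 13 mm farther back than shut.
Start: joints at [1.135, 0.091, 1.231, -0, 1.82, -0.057], TCP at [0.222, 0.557, 0.231] pointing down, gripper open.
Joint ranges: [-2.87, 2.87], [-0.86, 2.18], [0.17, 2.46], [-1.51, 4.65], [0.06, 2.69], [-2.65, 2.65]. Speed limits (rad/s): [2.57, 2.57, 3.01, 3.14, 3.14, 3.14].

## Interface

Orientations are given as a unit quaternion [x, y, z, w].
In Python, from plant import r gives the robot as it stands.
- The arm moves only by the shell command python3 -m inch 'ROWS' [FORCE]. ROWS is JSON, a list of rows, each a list of 7 numbers: the closure, from 0 (fully open) to 1 (shut), then the shift along the tool's x, y, z in mm, then the turn, a rotation vector about the tool's x, y, z in rad. A call has 1 to 8 rows; each row is the pose to reach, as a shift and turn from the pose commanded when the call began, along the tool's axes at that moment; what a row does not reach only later rows make up. A row lasts 1/12 s, in which the tool goes at most 41.7 mm and 7.16 degrees, less where a joint would pass 70% of its speed; a pose out of reach is approached as far as the arm can. A call with a gripper value outside its range is refused whole. The fingers move at their own pace and stop on an object; FORCE is the grip in N (left out, the last holds). Time passes only in rows, so rows that repeat a pose let the fingers close. It gives the time, the measured TCP pose, the force and the opening at its end, in the units of the state.
- r.get_obs(): the state, without advancing time (a new reading comes with each control period).
- r.capture(name): name is "scene" or "top" or "wrist"; returns a dict with "frame" (480x640x3 uint8, red, green, blue), "depth" (480x640 float32, m along the optical axis (not along the pixel's ray), 0 where there is no reading), "mtx" (3x3 intrinsics, pixels), "distortion" ([k1, k2, p1, p2, k3] as OpenCV has them; the pictures are not rectified), "R" (3x3) and "t" (3): a world point X has camera coordinates R X + t. Camera axes: x right, y down, z forward; pixel columns grow to the right and rows downward; lengths in m; the calibration is good to about 2 mm. A picture is of the moment at which its call begins.
- r.sign_off(): hands the job in, once; it reports no verdict.
The state is a dict: "clock": time; "q": joint angles; "qvel": joint speeds; "joint_efforts": joint torques, N m; "tcp_pos": TCP position; "eef_rot": TCP orientation; "wrist_force": force on the tool from outside, world axes, zero at the start; "wrist_torque": the same for the moment, N m; "opening": opening from 0.0 (shut) to 1.0 (fully open).
Only numpy, scipy, OpenCV 4.12 (cv2) and the standard library are available. Lean on these libraries where they do the work, as an engineer would, in place of code of your own. Each camera call takes 0.05 s, during which the arm holds its last target.

## Task

Some of the pink collar-stay boxes are full of steel stays and some are empty; they look alike, so heft each one to find out. Turn the lock collar on the canister's lid fully to unlocked before you lift the lid, flip the lid up, put every full box in the canister, side by side on its floor, and every empty one in the wooden tray; only then shut the lid and turn the collar all the way back to its locked stop. Leave the other things on the shelf where they are.

Things in the scene. Friction and masses are not known exactly. Their poses are not given: they have to be found in the camera images.
- canister: clear acrylic canister, an open-topped rectangular bin 130 (x) x 246 (y) x 78 mm tall fixed to the shelf, walls and floor 5 mm; origin at the centre of its underside; its -x side faces the robot. A flip lid covers it.
- lid (a joint): angle of the canister's flip lid about the hinge along its rear (+x) top edge: 0 closed flat, grows as the front edge goes up, 1.57 upright, stop at 1.8. A stiff hinge (about 0.3 N m): it stays where it is left. The lid is a white plate 132 x 250 x 6 mm and measures from the hinge to the front edge 132 mm.
- lid_hinge (a point): middle of the lid's hinge line, at the canister's rear top edge, 78 mm above the shelf; the line runs along the canister's y; axes turn with the lid
- lid_tab (a point): grip point on the flat grey tab, 24 mm wide along y, 10 mm thick, that juts 56 mm out from the middle of the lid's front edge; the point lies 34 mm beyond the edge, 166 mm from the hinge line. The tab can be pinched across its 24 mm width from above and may turn between the pads as the lid swings.
- collar (a joint): angle of the grey lock collar on the lid: 0 = locked stop, white line on its bar pointing to the black stroke (canister's +y); 1.57 = unlocked stop, white line pointing to the black dot (towards the tab). Grows counterclockwise seen from above. Stiff (0.05 N m), stays where left; starts locked or up to 0.3 short of it. Does not itself hold the lid down.
- collar_grip (a point): grip point on the collar's axis, in its upright bar 52 mm long, 14 mm thick (to be pinched across the 14 mm), rising 32 mm from a disc 60 mm across and 8 mm thick; the point is 8 mm below the bar's top, 116 mm above the shelf when the lid is closed. Site y runs along the bar, point x across it.
- tray: low wooden tray, 130 (x) x 190 (y) x 25 mm tall, walls and floor 5 mm, fixed to the shelf, right of the canister; origin at the centre of its underside
- box_1: closed pink plastic collar-stay box, 60 (x) x 34 (y) x 30 (z) mm, origin at the centre of its underside. All boxes look alike; each is full of steel stays (about 280 g) or empty (about 60 g), give or take 20%; only the weight when lifted tells which: number and place in the row say nothing. May be absent.
- box_2: closed pink plastic collar-stay box, 60 (x) x 34 (y) x 30 (z) mm, origin at the centre of its underside. All boxes look alike; each is full of steel stays (about 280 g) or empty (about 60 g), give or take 20%; only the weight when lifted tells which: number and place in the row say nothing. May be absent.
- box_3: closed pink plastic collar-stay box, 60 (x) x 34 (y) x 30 (z) mm, origin at the centre of its underside. All boxes look alike; each is full of steel stays (about 280 g) or empty (about 60 g), give or take 20%; only the weight when lifted tells which: number and place in the row say nothing. May be absent.
- box_4: closed pink plastic collar-stay box, 60 (x) x 34 (y) x 30 (z) mm, origin at the centre of its underside. All boxes look alike; each is full of steel stays (about 280 g) or empty (about 60 g), give or take 20%; only the weight when lifted tells which: number and place in the row say nothing. May be absent.
- box_5: closed pink plastic collar-stay box, 60 (x) x 34 (y) x 30 (z) mm, origin at the centre of its underside. All boxes look alike; each is full of steel stays (about 280 g) or empty (about 60 g), give or take 20%; only the weight when lifted tells which: number and place in the row say nothing. May be absent.
- clothespin_a: bamboo clothespin, 75 x 12 x 11 mm, lying flat between canister and tray; to be left alone. Origin at its underside.
- clothespin_b: bamboo clothespin, 75 x 12 x 11 mm, lying flat near the robot's side of the boxes; to be left alone. Origin at its underside.
- lint_screen: stainless mesh lint screen, 110 x 160 x 8 mm, lying flat at the right; to be left alone. Origin at its underside.
- spray_can: aluminium can, 52 mm across, 170 mm tall, standing at the right; to be left alone. Origin at its underside.
- button_jar: glass jar, 68 mm across, 90 mm tall, standing at the back; to be left alone. Origin at its underside.
- shoe_brush: brush lying flat at the left; to be left alone. Origin at its underside.
- pin_cup: white cup, 80 mm across, 80 mm tall, standing at the left, behind the brush; to be left alone. Origin at its underside.
Mind the look-alikes: they are no part of the job. What is shaped like the box_1 but purple or yellow is not meant.

How it is judged:
On the way, in this order (a step that is already met when the one before it is completed fails the run):
1. the collar is turned to unlocked (over 1.4 rad) with the lid down (value of joint collar above 1.4 rad and value of joint lid below 0.1 rad), for 0.2 s.
2. the lid is flipped up (over 1.2 rad) (value of joint lid above 1.2 rad), for 0.2 s.
3. every box is sorted: the full ones (weighing over 1.2 N on it) on the canister's floor, the empty ones in the tray ((((x of box_1 in the frame of canister between -0.061 and 0.061 m and y of box_1 in the frame of canister between -0.119 and 0.119 m and z of box_1 in the frame of canister between -0.005 and 0.066 m) and contact force between box_1 and canister above 1.2 N) or ((x of box_1 in the frame of tray between -0.061 and 0.061 m and y of box_1 in the frame of tray between -0.091 and 0.091 m and z of box_1 in the frame of tray between -0.005 and 0.045 m) and contact force between box_1 and tray below 1.2 N)) and (((x of box_2 in the frame of canister between -0.061 and 0.061 m and y of box_2 in the frame of canister between -0.119 and 0.119 m and z of box_2 in the frame of canister between -0.005 and 0.066 m) and contact force between box_2 and canister above 1.2 N) or ((x of box_2 in the frame of tray between -0.061 and 0.061 m and y of box_2 in the frame of tray between -0.091 and 0.091 m and z of box_2 in the frame of tray between -0.005 and 0.045 m) and contact force between box_2 and tray below 1.2 N)) and (((x of box_3 in the frame of canister between -0.061 and 0.061 m and y of box_3 in the frame of canister between -0.119 and 0.119 m and z of box_3 in the frame of canister between -0.005 and 0.066 m) and contact force between box_3 and canister above 1.2 N) or ((x of box_3 in the frame of tray between -0.061 and 0.061 m and y of box_3 in the frame of tray between -0.091 and 0.091 m and z of box_3 in the frame of tray between -0.005 and 0.045 m) and contact force between box_3 and tray below 1.2 N)) and (((x of box_4 in the frame of canister between -0.061 and 0.061 m and y of box_4 in the frame of canister between -0.119 and 0.119 m and z of box_4 in the frame of canister between -0.005 and 0.066 m) and contact force between box_4 and canister above 1.2 N) or ((x of box_4 in the frame of tray between -0.061 and 0.061 m and y of box_4 in the frame of tray between -0.091 and 0.091 m and z of box_4 in the frame of tray between -0.005 and 0.045 m) and contact force between box_4 and tray below 1.2 N)) and (((x of box_5 in the frame of canister between -0.061 and 0.061 m and y of box_5 in the frame of canister between -0.119 and 0.119 m and z of box_5 in the frame of canister between -0.005 and 0.066 m) and contact force between box_5 and canister above 1.2 N) or ((x of box_5 in the frame of tray between -0.061 and 0.061 m and y of box_5 in the frame of tray between -0.091 and 0.091 m and z of box_5 in the frame of tray between -0.005 and 0.045 m) and contact force between box_5 and tray below 1.2 N))), for 0.2 s.
4. the lid is shut, the collar still unlocked (value of joint lid below 0.06 rad and value of joint collar above 1.2 rad), for 0.2 s.
5. the collar is turned to its locked stop (value of joint collar below 0.12 rad and value of joint lid below 0.06 rad), for 0.2 s.
At the end, for the whole second after the job is handed in: Every full box lies inside the canister, its weight (over 1.2 N) on the canister itself and not on another box, and every empty box inside the tray, at rest; the lid is shut (under 0.06 rad) and the collar is at its locked stop (under 0.12 rad) (all of step 3 and all of step 5 and linear speed of each of box_1, box_2, box_3, box_4, box_5 below 0.03 m/s); the robot touches nothing.
It fails at once if the lid is up (over 0.2 rad) while the collar is not unlocked (under 1.1 rad) (value of joint lid above 0.2 rad and value of joint collar below 1.1 rad).
It fails at once if another thing on the shelf is shifted by more than 5 cm (distance of any of clothespin_a, clothespin_b, lint_screen, spray_can, button_jar, shoe_brush, pin_cup from where it was at the start of the episode above 0.05 m).
Of box_1, box_2, box_3, box_4, box_5 only 3 to 5 are there at a start; the rules pass over those that are not, and their reading is None.
At some moment in a run one of box_1, box_2, box_3, box_4, box_5 may be knocked a few centimetres aside while the robot is not near it.
Once in a run the grip may slacken for a moment while it holds something.
It also fails if it takes over 210 s, if anything falls off the work surface, if the arm or the gripper's body presses on something with over 40 N, if the wrist force passes 120 N, or if a joint passes its speed limit or range.

## Working session

There is one attempt and no reset: what is moved stays moved. The work goes in short steps, Python scripts to look and compute and a shell command to move; the robot and the scene stay as the last step left them, time stands still between calls to the robot, and variables do not carry over. Pictures are saved under pics/ and viewed, and the job is handed in when it is done.

```bash
ls; mkdir -p pics
python3 - <<'E'
from plant import r
import cv2
print(r.get_obs(), r.pinch_z)
for n in ["scene","top","wrist"]:
    c=r.capture(n); cv2.imwrite(f"pics/{n}0.png",c["frame"][:,:,::-1]); print(n,c["mtx"],c["distortion"],c["R"],c["t"])
E
```

```text
pics
{'clock': 0.0, 'q': array([ 1.13528479e+00,  9.18619528e-02,  1.23191413e+00,  8.31190078e-06,
        1.81977825e+00, -5.66822522e-02]), 'qvel': array([-0.00039335, -0.00170414,  0.00054279,  0.00033577,  0.00116338,
        0.00078123]), 'joint_efforts': array([ 1.49833679e-03, -4.58738494e+01, -4.18019950e+01,  7.72851581e-05,
        1.18828067e-02,  4.09309578e-06]), 'tcp_pos': array([0.22176922, 0.5572058 , 0.23013306]), 'eef_rot': array([ 0.13246418,  0.69463144, -0.13380812,  0.69428798]), 'wrist_force': array([-0.1901018 ,  0.18103991, -1.07117571]), 'wrist_torque': array([-0.00776774,  0.09218206, -0.01498922]), 'opening': 1.0023689426614009} -0.0187
scene [[573.8201697    0.         320.53154285]
 [  0.         573.8201697  234.87492968]
 [  0.           0.           1.        ]] [0.06049265 0.         0.         0.         0.        ] [[ 0.8934212   0.44907403 -0.01144842]
 [ 0.3757508  -0.76102788 -0.52881746]
 [-0.24619075  0.46815498 -0.84865837]] [-0.50844701 -0.15271005  1.40425249]
top [[435.40381449   0.         317.81967981]
 [  0.         435.40381449 245.44471784]
 [  0.           0.           1.        ]] [-0.09894823  0.          0.          0.          0.        ] [[-0.02241354 -0.99951947  0.02141171]
 [-0.98799706  0.01887083 -0.15331568]
 [ 0.15283795 -0.02459105 -0.98794526]] [-0.00944665  0.56471742  1.09771875]
wrist [[410.06651066   0.         326.33353298]
 [  0.         410.06651066 233.1242253 ]
 [  0.           0.           1.        ]] [-0.01486644  0.          0.          0.          0.        ] [[ 0.37003833  0.92901428 -0.00202301]
 [ 0.88243008 -0.35080066  0.31345823]
 [ 0.2904975  -0.11777672 -0.94959984]] [-0.59919169 -0.04062937  0.38077841]
```

View pics/scene0.png

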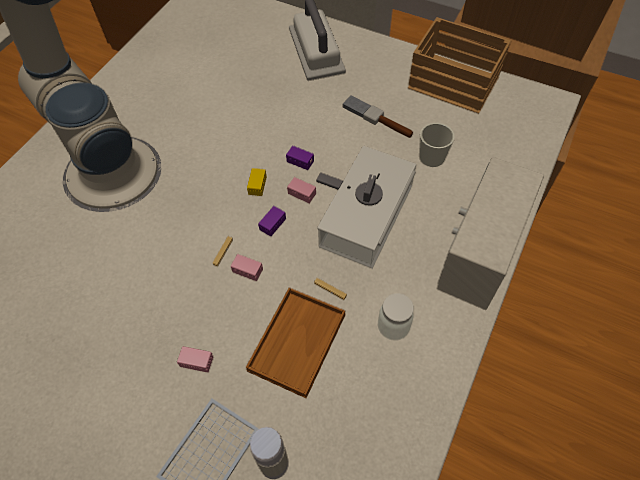

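View pics/top0.png

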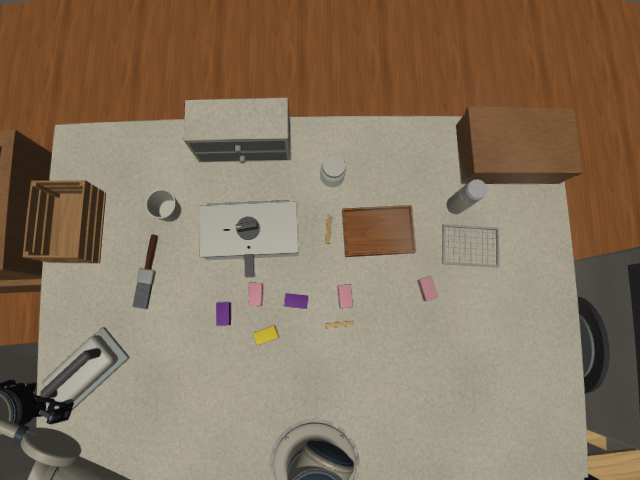

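View pics/wrist0.png

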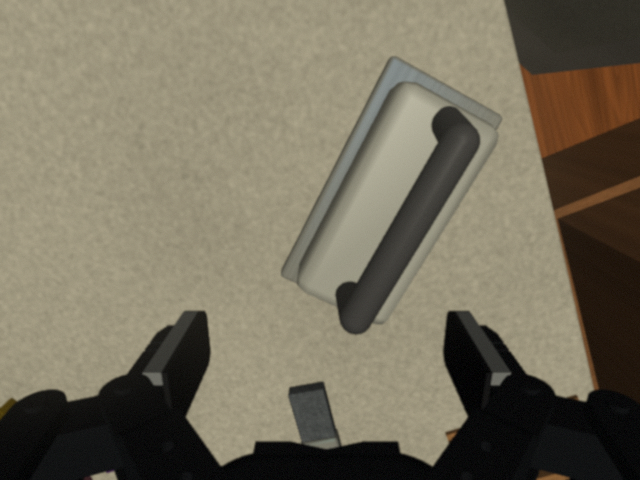

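Three pink boxes are visible in the top view, at (256,294), (345,296) and (428,288). There are also two purple look-alikes and one yellow. The lid is at (248,229) with its tab at (249,265), the tray is at (378,231), and the brush and cup are on the left. Next I'll write helpers and measure.

```bash
cat > h.py <<'E'
from plant import r
import numpy as np, cv2
from scipy.spatial.transform import Rotation as Rn
np.set_printoptions(precision=4,suppress=True)
def rays(c,px):
    p=np.array(px,float).reshape(-1,1,2)
    u=cv2.undistortPoints(p,c["mtx"],np.array(c["distortion"],float)).reshape(-1,2)
    d=np.c_[u,np.ones(len(u))]@c["R"]   # R^T d
    o=-c["R"].T@c["t"]
    return o,d
def plane(c,px,z):
    o,d=rays(c,px); return o+d*((z-o[2])/d[:,2])[:,None]
def tri(c1,p1,c2,p2):
    o1,d1=rays(c1,[p1]);o2,d2=rays(c2,[p2]);d1=d1[0];d2=d2[0]
    A=np.c_[d1,-d2];s=np.linalg.lstsq(A,o2-o1,rcond=None)[0]
    a=o1+s[0]*d1;b=o2+s[1]*d2
    return (a+b)/2,np.linalg.norm(a-b)
def proj(c,X):
    X=np.array(X,float).reshape(-1,3)
    return cv2.projectPoints(X,cv2.Rodrigues(c["R"])[0],c["t"],c["mtx"],np.array(c["distortion"],float))[0].reshape(-1,2)
def pts(c):
    d=c["depth"];v,u=np.nonzero(d>0)
    un=cv2.undistortPoints(np.c_[u,v].astype(float).reshape(-1,1,2),c["mtx"],np.array(c["distortion"],float)).reshape(-1,2)
    P=(np.c_[un,np.ones(len(un))]*d[v,u][:,None]-c["t"])@c["R"]
    out=np.full(d.shape+(3,),np.nan);out[v,u]=P;return out
def hsv(c): return cv2.cvtColor(c["frame"],cv2.COLOR_RGB2HSV)
def pink(c):
    h=hsv(c); return cv2.morphologyEx(((((h[...,0]>165)|(h[...,0]<8)) & (h[...,1]>55)&(h[...,2]>110)).astype(np.uint8)*255),cv2.MORPH_OPEN,np.ones((2,2)))
def go(xyz,yaw=None):
    """print tool-frame row to reach TCP xyz, tool down; yaw = dir of jaw axis (tool y) in world, deg"""
    o=r.get_obs();R=Rn.from_quat(o["eef_rot"]);Rm=R.as_matrix()
    s=Rm.T@(np.array(xyz)-o["tcp_pos"])*1000
    w=np.zeros(3)
    if yaw is not None:
        best=None
        for k in (0,180):
            a=np.radians(yaw+k);x=np.array([0,0,-1.]);y=np.array([np.cos(a),np.sin(a),0])
            T=np.c_[x,y,np.cross(x,y)]
            v=(R.inv()*Rn.from_matrix(T)).as_rotvec()
            if best is None or np.linalg.norm(v)<np.linalg.norm(best): best=v
        w=best
    print("row",s.round(1),w.round(3))
def st():
    o=r.get_obs();R=Rn.from_quat(o["eef_rot"]).as_matrix()
    print("t",round(o["clock"],2),"tcp",o["tcp_pos"],"F",o["wrist_force"],"T",o["wrist_torque"],"op",round(o["opening"],3),"x",R[:,0],"y",R[:,1],"q6",o["q"][5].round(2))
def save(c,n): cv2.imwrite("pics/"+n,c["frame"][:,:,::-1])
E
python3 - <<'E'
from h import *
T=r.capture("top");S=r.capture("scene")
for n,c in (("top",T),("scene",S)):
    P=pts(c);m=pink(c)
    cs,_=cv2.findContours(m,cv2.RETR_EXTERNAL,cv2.CHAIN_APPROX_NONE)
    for k in cs:
        if cv2.contourArea(k)<60: continue
        mm=np.zeros(m.shape,np.uint8);cv2.drawContours(mm,[k],-1,1,-1)
        Q=P[mm>0];Q=Q[~np.isnan(Q[:,0])]
        zt=np.percentile(Q[:,2],85)
        top=Q[Q[:,2]>zt-.006]
        rc=cv2.minAreaRect((top[:,:2]*1000).astype(np.float32))
        print(n,cv2.boundingRect(k),cv2.contourArea(k),"z",zt.round(4),"c",top.mean(0),"rect",rc)
E
```

```text
top (339, 286, 15, 23) 264.0 z 0.0331 c [ 0.4306 -0.0901  0.0312] rect ((430.3080139160156, -90.64028930664062), (56.224056243896484, 31.709077835083008), 3.219027519226074)
top (250, 284, 13, 23) 258.5 z 0.0331 c [0.4401 0.1446 0.0311] rect ((440.33380126953125, 143.94940185546875), (29.44844627380371, 55.19769287109375), 89.88336944580078)
top (421, 278, 17, 24) 245.0 z 0.0332 c [ 0.4451 -0.3113  0.0312] rect ((445.22607421875, -312.01080322265625), (55.87094497680664, 32.39751052856445), 15.88217544555664)
scene (178, 348, 34, 20) 440.0 z 0.0322 c [ 0.4512 -0.3112  0.0302] rect ((451.3948669433594, -311.01007080078125), (59.33415985107422, 33.213863372802734), 14.713281631469727)
scene (232, 255, 30, 21) 343.5 z 0.0329 c [ 0.4374 -0.0903  0.0308] rect ((437.1467590332031, -89.59019470214844), (56.14324188232422, 34.13198471069336), 3.5276219844818115)
scene (288, 178, 29, 19) 270.0 z 0.0331 c [0.4483 0.145  0.0309] rect ((447.05035400390625, 145.3944854736328), (35.2886962890625, 57.8304557800293), 87.68140411376953)
```

Run:
```python
from h import *
T=r.capture("top");S=r.capture("scene")
a=cv2.resize(T["frame"][185:325,185:365],None,fx=4.4,fy=4.2,interpolation=cv2.INTER_CUBIC)
cv2.imwrite("pics/a.png",a[:,:,::-1])
b=cv2.resize(S["frame"][130:280,240:430],None,fx=4,fy=4,interpolation=cv2.INTER_CUBIC)
cv2.imwrite("pics/b.png",b[:,:,::-1])
P=pts(T)
for uv in [(205,220),(290,220),(250,265),(248,229),(260,210),(345,212),(378,231),(333,172)]:
    print(uv,P[uv[1],uv[0]])
```

```text
(205, 220) [0.6285 0.2656 0.0882]
(290, 220) [0.6248 0.0492 0.0857]
(250, 265) [0.5115 0.1507 0.0865]
(248, 229) [0.599  0.1529 0.1082]
(260, 210) [0.6527 0.1257 0.0842]
(345, 212) [ 0.6616 -0.0988  0.0067]
(378, 231) [ 0.6063 -0.187   0.0102]
(333, 172) [ 0.7493 -0.0637  0.089 ]
```

View pics/a.png

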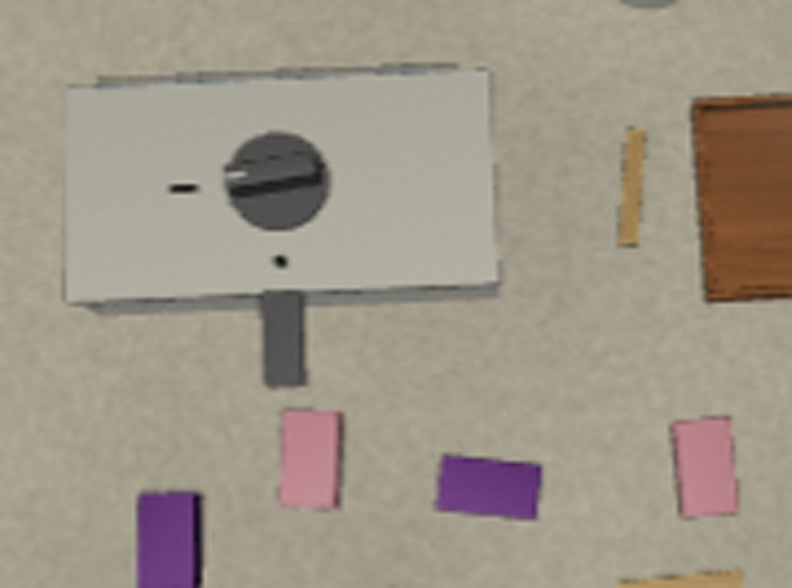

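View pics/b.png

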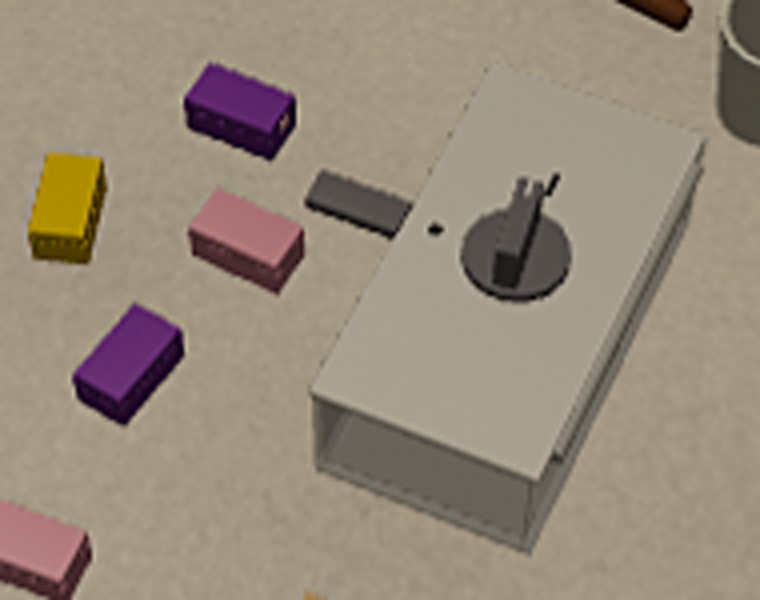

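Run:
```python
from h import *
T=r.capture("top");S=r.capture("scene")
tp=np.array([(65,301),(497,282),(489,70),(66,87)])/[4.4,4.2]+185
sp=np.array([(497,65),(316,395),(540,472),(703,142)])/4+[240,130]
X=[]
for a,b in zip(tp,sp):
    x,e=tri(T,a,S,b);X.append(x);print("lid FL FR BR BL",x,e)
print("plane top",plane(T,tp,.084));print("plane scene",plane(S,sp,.084))
X=np.array(X);c=X.mean(0);d=(X[0]+X[3]-X[1]-X[2]);print("ctr",c,"yaw of y axis",np.degrees(np.arctan2(d[1],d[0])))
# tab end corners (top:left,right)
tt=np.array([(265,385),(305,385)])/[4.4,4.2]+185
ss=np.array([(322,171),(306,200)])/4+[240,130]
for a,b in zip(tt,ss): print("tab",tri(T,a,S,b))
# collar disc centre, bar
for px in [(278,182),(235,178),(318,172)]: print("top collar z.116",plane(T,[np.array(px)/[4.4,4.2]+185],.116),plane(T,[np.array(px)/[4.4,4.2]+185],.092))
for px in [(516,255)]: print("scene disc",plane(S,[np.array(px)/4+[240,130]],.092))
```

```text
lid FL FR BR BL [0.5388 0.2822 0.0763] 0.0064261360539800486
lid FL FR BR BL [0.5461 0.0327 0.0751] 0.007155856405412511
lid FL FR BR BL [0.6746 0.0348 0.0877] 0.00634928791665939
lid FL FR BR BL [0.6694 0.2823 0.0778] 0.0013172601685933051
plane top [[0.5352 0.2781 0.084 ]
 [0.542  0.0303 0.084 ]
 [0.673  0.033  0.084 ]
 [0.6672 0.2803 0.084 ]]
plane scene [[0.5433 0.2786 0.084 ]
 [0.5514 0.0302 0.084 ]
 [0.6763 0.0393 0.084 ]
 [0.6709 0.2779 0.084 ]]
ctr [0.6072 0.158  0.0793] yaw of y axis 91.44675530322017
tab (array([0.4847, 0.1649, 0.0817]), np.float64(0.004652478410035347))
tab (array([0.485 , 0.1427, 0.0809]), np.float64(0.006249379147378165))
top collar z.116 [[0.5992 0.1514 0.116 ]] [[0.6039 0.1547 0.092 ]]
top collar z.116 [[0.6021 0.1756 0.116 ]] [[0.6069 0.1794 0.092 ]]
top collar z.116 [[0.6047 0.129  0.116 ]] [[0.6096 0.1318 0.092 ]]
scene disc [[0.6106 0.1543 0.092 ]]
```

Run:
```python
from h import *
st(); c=r.capture("wrist"); o=r.get_obs(); R=Rn.from_quat(o["eef_rot"]).as_matrix()
print("cam in tool",R.T@(-c["R"].T@c["t"]-o["tcp_pos"]),"fwd in tool",R.T@c["R"][2],"right",R.T@c["R"][0])
go([0.60,0.155,0.26],0); go([0.60,0.155,0.26],90)
```

```text
t 0.45 tcp [0.2219 0.5575 0.2312] F [-0.3617 -0.0123  0.6957] T [-0.0303 -0.03    0.0128] op 0.996 x [-0.     -0.0001 -1.    ] y [ 0.3698  0.9291 -0.0001] q6 -0.06
cam in tool [-0.1428 -0.     -0.0806] fwd in tool [ 0.9496 -0.0004  0.3135] right [0.0003 1.     0.0003]
row [ -28.7 -234.1  500.1] [1.192 0.    0.   ]
row [ -28.7 -234.1  500.1] [-0.379 -0.     0.   ]
```

```bash
python3 -m inch '[[0,-29,-234,450,0,0,0],[0,-29,-234,450,0,0,0],[0,-29,-234,450,0,0,0],[0,-29,-234,450,0,0,0],[0,-29,-234,450,0,0,0],[0,-29,-234,450,0,0,0],[0,-29,-234,450,0,0,0],[0,-29,-234,450,0,0,0]]' 60; python3 -c "
from h import *
st();go([0.54,0.155,0.26],0)"
```

```text
clock: 1.17
tcp_pos: [0.4404, 0.3039, 0.2507]
eef_rot: [0.133, 0.694, -0.133, 0.695]
wrist_force: [1.0, 0.6, 0.4]
opening: 0.997
t 1.17 tcp [0.4404 0.3039 0.2507] F [0.9862 0.5942 0.4482] T [0.039  0.0332 0.0093] op 0.997 x [ 0.0007  0.0004 -1.    ] y [0.3697 0.9292 0.0006] q6 -0.65
row [  -9.3 -101.5  147.6] [ 1.192  0.    -0.001]
```

```bash
python3 -m inch '[[0,5,-80,210,0.12,0,0],[0,5,-80,210,0.24,0,0],[0,5,-80,210,0.36,0,0],[0,5,-80,210,0.48,0,0],[0,5,-80,210,0.6,0,0],[0,5,-80,210,0.72,0,0],[0,5,-80,210,0.84,0,0],[0,5,-80,210,0.96,0,0]]'; python3 -c "
from h import *
st();go([0.605,0.155,0.24],0)"
```

```text
clock: 1.83
tcp_pos: [0.6059, 0.152, 0.2444]
eef_rot: [0.441, 0.553, -0.442, 0.552]
wrist_force: [-0.1, 0.6, 0.2]
opening: 1.0
t 1.83 tcp [0.6059 0.152  0.2444] F [-0.1303  0.5896  0.1575] T [ 0.0702 -0.0418  0.0302] op 1.0 x [-0.0013 -0.0003 -1.    ] y [ 0.9752  0.2215 -0.0013] q6 -0.03
row [ 4.4 -0.2 -3.1] [0.223 0.    0.001]
```

```bash
python3 -m inch '[[0,4,0,-3,0.1,0,0],[0,4,0,-3,0.2,0,0],[0,4,0,-3,0.2,0,0]]'; python3 -c "
from h import *
st();c=r.capture('wrist');save(c,'w1.png')"
```

```text
clock: 2.08
tcp_pos: [0.6042, 0.1566, 0.2409]
eef_rot: [0.493, 0.507, -0.493, 0.507]
wrist_force: [0.3, 1.0, 0.3]
opening: 1.002
t 2.08 tcp [0.6042 0.1566 0.2409] F [0.3005 1.0056 0.2937] T [ 0.0225 -0.0168 -0.0208] op 1.002 x [-0.0006 -0.0001 -1.    ] y [ 0.9996  0.0285 -0.0006] q6 0.17
```

View pics/w1.png

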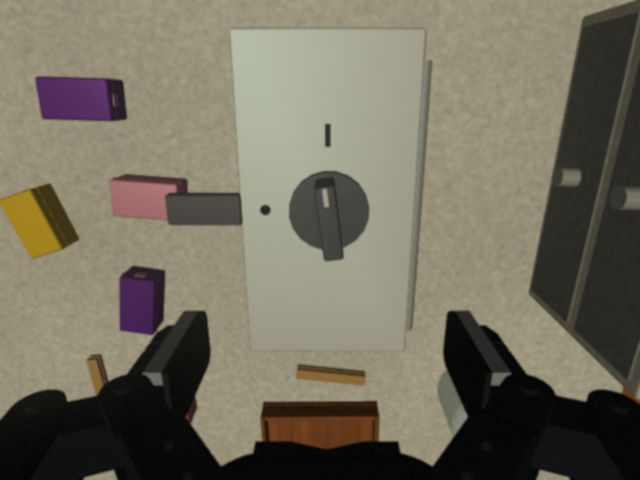

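Run:
```python
from h import *
c=r.capture('wrist')
a=cv2.resize(c["frame"][150:280,240:400],None,fx=4.5,fy=4.5,interpolation=cv2.INTER_CUBIC);cv2.imwrite("pics/w1z.png",a[:,:,::-1])
lid=plane(c,[(232,30),(425,30),(404,350),(250,350)],.084);print(lid,lid.mean(0))
d=lid[0]+lid[1]-lid[2]-lid[3];print("y axis",np.degrees(np.arctan2(d[1],d[0])))
print("disc",plane(c,[(329,210.5)],.092))
print("stroke,dot",plane(c,[(327.5,135),(265,210)],.084))
print("tab",plane(c,[(167,194),(168,223),(241,194),(241,223)],.084))
```

```text
[[0.5373 0.278  0.084 ]
 [0.6655 0.2823 0.084 ]
 [0.6744 0.0353 0.084 ]
 [0.5432 0.0309 0.084 ]] [0.6051 0.1566 0.084 ]
y axis 91.72127727151285
disc [[0.606  0.1582 0.092 ]]
stroke,dot [[0.6031 0.2118 0.084 ]
 [0.5577 0.1548 0.084 ]]
tab [[0.4844 0.1648 0.084 ]
 [0.4832 0.142  0.084 ]
 [0.5399 0.1666 0.084 ]
 [0.5392 0.1439 0.084 ]]
```

View pics/w1z.png

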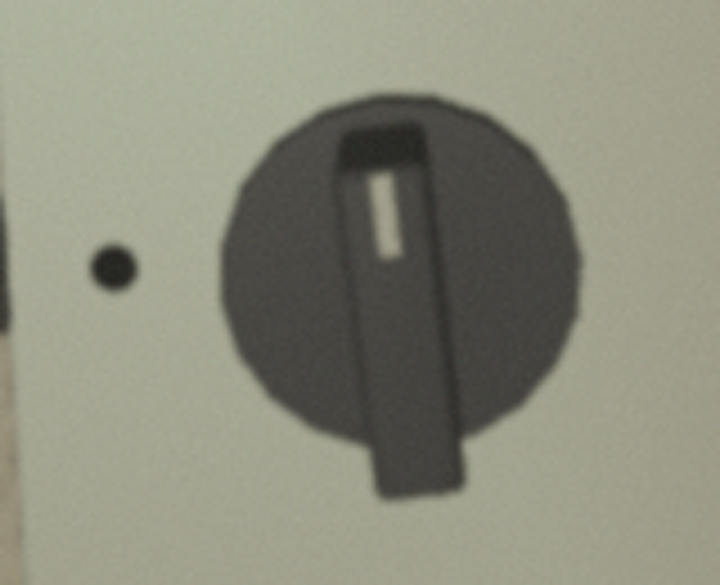

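Run:
```python
from h import *
c=r.capture('wrist');T=r.capture('top')
p=np.array([(340,173),(430,170),(463,487),(378,497)])/4.5+[240,150]
for z in (.124,):
    q=plane(c,p,z);print(q,q.mean(0),np.linalg.norm(q[0]-q[3]),np.linalg.norm(q[0]-q[1]))
    d=q[0]+q[1]-q[2]-q[3];print(np.degrees(np.arctan2(d[1],d[0])))
# height check: bar top-centre in wrist vs top view
print(tri(c,p.mean(0),T,np.array([(276,170)])[0]/[4.4,4.2]+185))
go([0.606,.1575,.24],7)
```

```text
[[0.5963 0.1812 0.124 ]
 [0.6092 0.1821 0.124 ]
 [0.6163 0.1335 0.124 ]
 [0.6034 0.1314 0.124 ]] [0.6063 0.1571 0.124 ] 0.05031334175376584 0.012909050144528736
98.18128330368164
(array([0.607 , 0.1535, 0.1108]), np.float64(0.0010719665923182556))
row [ 1.5  1.7 -0.8] [-0.088 -0.    -0.   ]
```

```bash
python3 -m inch '[[0,0,2,-1,-0.11,0,0],[0,40,2,-1,-0.11,0,0],[0,80,2,-1,-0.11,0,0],[0,115,2,-1,-0.11,0,0],[0,132,2,-1,-0.11,0,0],[0,142,2,-1,-0.11,0,0],[0,142,2,-1,-0.11,0,0]]' 40;  python3 -m inch '[[1,0,0,0,0,0,0],[1,0,0,0,0,0,0],[1,0,0,0,0,0,0],[1,0,0,0,0,0,0],[1,0,0,0,0,0,0],[1,0,0,0,0,0,0]]'; python3 -c "
from h import *
st()"
```

```text
clock: 2.87
tcp_pos: [0.605, 0.1574, 0.0964]
eef_rot: [0.462, 0.535, -0.464, 0.534]
wrist_force: [0.2, -1.0, -0.5]
opening: 1.004
clock: 3.37
tcp_pos: [0.606, 0.1577, 0.1002]
eef_rot: [0.463, 0.534, -0.463, 0.534]
wrist_force: [-11.3, -0.9, 17.2]
opening: 0.155
t 3.37 tcp [0.606  0.1577 0.1002] F [-11.2664  -0.9084  17.1946] T [-0.3076  1.6967  0.0555] op 0.155 x [-0.0002  0.0001 -1.    ] y [ 0.9899  0.1417 -0.0002] q6 0.06
```

```bash
python3 -m inch '[[1,-4,0,0,0,0,0],[1,-4,0,0,0,0,0],[1,-4,0,0,0,0,0]]'; python3 -c "
from h import *
st()"
```

```text
clock: 3.62
tcp_pos: [0.6062, 0.1576, 0.102]
eef_rot: [0.463, 0.534, -0.464, 0.534]
wrist_force: [4.2, 1.5, -7.6]
opening: 0.155
t 3.62 tcp [0.6062 0.1576 0.102 ] F [ 4.1648  1.4885 -7.6389] T [ 0.1593 -0.3698  0.0182] op 0.155 x [-0.0011 -0.0001 -1.    ] y [ 0.9899  0.1415 -0.0012] q6 0.06
```

```bash
python3 -m inch '[[1,1.5,0,0,0,0,0],[1,1.5,0,0,-0.12,0,0],[1,1.5,0,0,-0.24,0,0],[1,1.5,0,0,-0.36,0,0],[1,1.5,0,0,-0.48,0,0],[1,1.5,0,0,-0.48,0,0]]'; python3 -c "
from h import *
st()"
```

```text
clock: 4.12
tcp_pos: [0.6057, 0.1576, 0.1013]
eef_rot: [0.321, 0.63, -0.322, 0.629]
wrist_force: [0.6, 0.8, -5.7]
opening: 0.156
t 4.12 tcp [0.6057 0.1576 0.1013] F [ 0.5874  0.8259 -5.6916] T [0.1151 0.048  0.0528] op 0.156 x [-0.0015 -0.0003 -1.    ] y [ 0.8102  0.5861 -0.0014] q6 -0.43
```

Force stays low. I'll carry on to a total of about 1.49 rad and ease down slightly.

```bash
python3 -m inch '[[1,1,0,0,-0.12,0,0],[1,1,0,0,-0.24,0,0],[1,1,0,0,-0.36,0,0],[1,1,0,0,-0.48,0,0],[1,1,0,0,-0.60,0,0],[1,1,0,0,-0.72,0,0],[1,1,0,0,-0.84,0,0],[1,1,0,0,-0.92,0,0]]'; python3 -m inch '[[1,0,0,0,-0.06,0,0],[1,0,0,0,-0.06,0,0],[1,0,0,0,-0.06,0,0]]'; python3 -c "
from h import *
st();o=r.get_obs();y=Rn.from_quat(o['eef_rot']).as_matrix()[:,1];print(np.degrees(np.arctan2(y[1],y[0])))"
```

```text
clock: 4.78
tcp_pos: [0.6054, 0.1572, 0.1011]
eef_rot: [0.009, 0.708, -0.01, 0.706]
wrist_force: [-2.2, -1.0, -1.5]
opening: 0.154
clock: 5.03
tcp_pos: [0.6055, 0.1572, 0.1011]
eef_rot: [-0.01, 0.708, 0.009, 0.706]
wrist_force: [-5.5, -3.0, 0.2]
opening: 0.154
t 5.03 tcp [0.6055 0.1572 0.1011] F [-5.4785 -3.0052  0.1808] T [-0.4619  1.0273 -0.0057] op 0.154 x [-0.0018 -0.0009 -1.    ] y [-0.0267  0.9996 -0.0008] q6 -1.4
91.52895580843153
```

```bash
python3 -m inch '[[1,0,0,0,-0.04,0,0],[1,0,0,0,-0.04,0,0],[1,0,0,0,-0.04,0,0]]'; python3 -c "
from h import *
st()"; python3 -m inch '[[0,0,0,0,-0.0,0,0],[0,0,0,0,0,0,0],[0,0,0,0,0,0,0],[0,-30,0,0,0,0,0],[0,-70,0,0,0,0,0],[0,-110,0,0,0,0,0],[0,-140,0,0,0,0,0],[0,-140,0,0,0,0,0]]';python3 -c "
from h import *
st();c=r.capture('wrist');save(c,'w2.png')"
```

```text
clock: 5.28
tcp_pos: [0.6055, 0.1571, 0.1011]
eef_rot: [-0.023, 0.707, 0.023, 0.706]
wrist_force: [-4.7, -3.0, 0.4]
opening: 0.153
t 5.28 tcp [0.6055 0.1571 0.1011] F [-4.7325 -3.0472  0.3595] T [-0.2473  1.1077 -0.9045] op 0.153 x [-0.0018 -0.0006 -1.    ] y [-0.0656  0.9978 -0.0005] q6 -1.44
clock: 5.95
tcp_pos: [0.6084, 0.1583, 0.251]
eef_rot: [-0.024, 0.701, 0.026, 0.712]
wrist_force: [0.5, 0.7, 1.6]
opening: 1.003
t 5.95 tcp [0.6084 0.1583 0.251 ] F [0.5424 0.6538 1.6439] T [ 0.0287 -0.0061 -0.0218] op 1.003 x [ 0.0149  0.0031 -0.9999] y [-0.0705  0.9975  0.0021] q6 -1.44
```

View pics/w2.png

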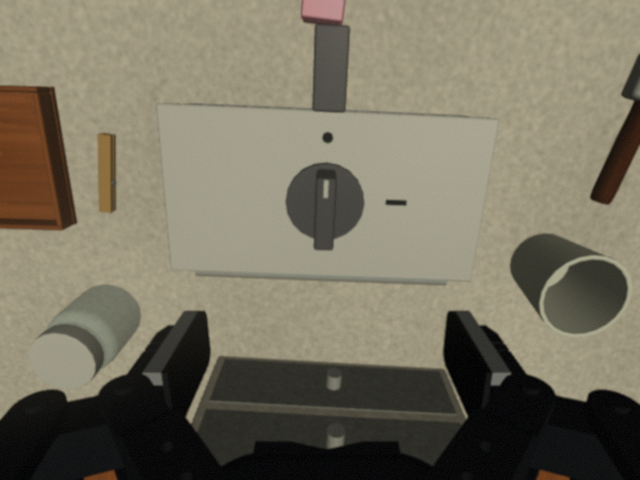

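The collar's white line at (325,187) points to the dot, and a torque of −0.9 N m built up against the stop. Next is the tab.

```bash
python3 -c "
from h import *
st();go([.506,.154,.14],91.7);go([.506,.154,.063],91.7)"
```

```text
t 6.0 tcp [0.608  0.1582 0.2472] F [-0.4431 -0.4093 -0.0504] T [-0.0205 -0.0008  0.0539] op 1.002 x [ 0.0108  0.0023 -0.9999] y [-0.0705  0.9975  0.0015] q6 -1.44
row [ 106.1    2.9 -103.2] [ 0.041  0.011 -0.002]
row [ 183.1    2.8 -104.1] [ 0.041  0.011 -0.002]
```

```bash
python3 -m inch '[[0.4,0,3,-40,0.04,0,0],[0.4,0,3,-80,0.04,0,0],[0.4,40,3,-100,0.04,0,0],[0.4,80,3,-100,0.04,0,0],[0.4,105,3,-100,0.04,0,0],[0.4,105,3,-100,0.04,0,0],[0.4,105,3,-100,0.04,0,0]]'; python3 -c "
from h import *
st();go([.506,.154,.063],91.7);c=r.capture('wrist');save(c,'w3.png')"
```

```text
clock: 6.58
tcp_pos: [0.5051, 0.1533, 0.1338]
eef_rot: [-0.011, 0.708, 0.011, 0.706]
wrist_force: [-0.1, -0.2, -0.1]
opening: 0.597
t 6.58 tcp [0.5051 0.1533 0.1338] F [-0.1125 -0.234  -0.0972] T [ 0.0125 -0.0089 -0.0002] op 0.597 x [-0.0041 -0.0009 -1.    ] y [-0.0309  0.9995 -0.0008] q6 -1.37
row [70.8  0.7  1.2] [ 0.001 -0.004  0.001]
```

View pics/w3.png

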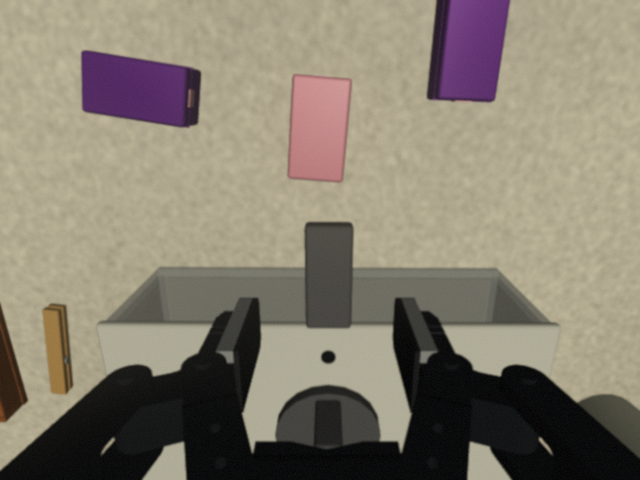

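```bash
python3 -m inch '[[0.4,35,0.5,1,0,0,0],[0.4,60,0.5,1,0,0,0],[0.4,71,0.5,1,0,0,0],[0.4,71,0.5,1,0,0,0],[1,71,0.5,1,0,0,0],[1,71,0.5,1,0,0,0],[1,71,0.5,1,0,0,0],[1,71,0.5,1,0,0,0]]' 30; python3 -c "
from h import *
st()"
```

```text
clock: 7.3
tcp_pos: [0.5088, 0.1544, 0.0672]
eef_rot: [-0.011, 0.705, 0.011, 0.709]
wrist_force: [1.4, 0.9, 1.6]
opening: 0.271
t 7.3 tcp [0.5088 0.1544 0.0672] F [1.3895 0.8508 1.5658] T [ 0.0853 -0.4109 -0.0588] op 0.271 x [ 0.0044  0.001  -1.    ] y [-0.031   0.9995  0.0008] q6 -1.37
```

```bash
python3 -m inch '[[1,-24.6,0,2.5,0,0,0],[1,-48.6,0,8.6,0,0,0],[1,-71.4,0,18,0,0,0],[1,-92.5,0,31,0,0,0],[1,-92.5,0,31,0,0,0]]'; python3 -c "
from h import *
st()"
```

```text
clock: 7.72
tcp_pos: [0.541, 0.1553, 0.1622]
eef_rot: [-0.01, 0.705, 0.011, 0.709]
wrist_force: [-2.6, 0.6, 3.3]
opening: 0.268
t 7.72 tcp [0.541  0.1553 0.1622] F [-2.6363  0.6114  3.3037] T [-0.0413  0.4516 -0.1277] op 0.268 x [ 0.0069  0.0014 -1.    ] y [-0.0307  0.9995  0.0012] q6 -1.38
```

```bash
python3 -m inch '[[1,-19,0,16,0,0,0],[1,-35,0,34.6,0,0,0],[1,-48.6,0,55.4,0,0,0],[1,-58.7,0,78,0,0,0],[1,-65.4,0,102,0,0,0],[1,-68.4,0,126,0,0,0],[1,-67.7,0,151,0,0,0],[1,-67.7,0,151,0,0,0]]'; python3 -c "
from h import *
st();c=r.capture('scene');save(c,'s2.png')"
```

```text
clock: 8.38
tcp_pos: [0.6925, 0.1594, 0.2239]
eef_rot: [-0.011, 0.706, 0.011, 0.708]
wrist_force: [3.0, -0.1, -0.7]
opening: 0.273
t 8.38 tcp [0.6925 0.1594 0.2239] F [ 2.9689 -0.1122 -0.7134] T [-0.1298 -0.7837 -0.0681] op 0.273 x [ 0.0016  0.     -1.    ] y [-0.0303  0.9995 -0.    ] q6 -1.42
```

View pics/s2.png

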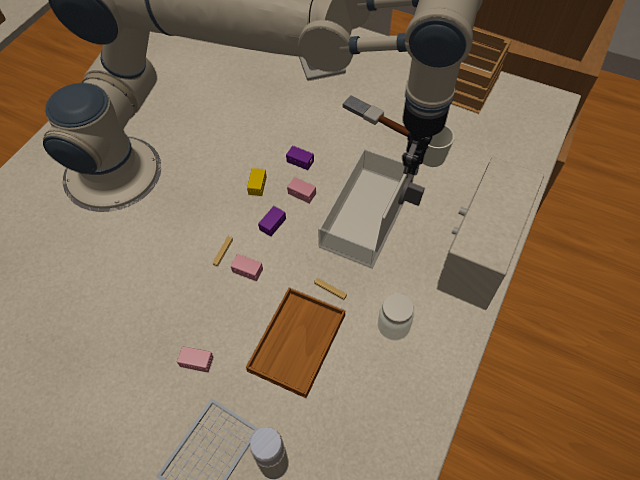

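The lid is up and slightly past vertical, held at about (410,160) in the scene view. Next I release it, retreat upward, and move to box A.

```bash
python3 -m inch '[[0.3,0,0,0,0,0,0],[0.3,0,0,0,0,0,0],[0.3,-20,0,0,0,0,0],[0.3,-55,0,0,0,0,0],[0.3,-80,0,-20,0,0,0],[0.3,-80,0,-60,0,0,0],[0.3,-80,0,-100,0,0,0],[0.3,-80,0,-140,0,0,0]]'; python3 -c "
from h import *
st();go([.443,.145,.2],91.7)"
```

```text
clock: 9.1
tcp_pos: [0.5469, 0.1553, 0.3052]
eef_rot: [-0.011, 0.707, 0.011, 0.707]
wrist_force: [0.6, 0.8, 0.2]
opening: 0.699
t 9.1 tcp [0.5469 0.1553 0.3052] F [0.6236 0.7714 0.1539] T [-0.0011 -0.0017  0.0015] op 0.699 x [ 0.0004  0.0003 -1.    ] y [-0.0315  0.9995  0.0003] q6 -1.39
row [ 105.1   -7.1 -104.2] [ 0.002  0.    -0.   ]
```

```bash
python3 -m inch '[[0.2,10,-7,-40,0,0,0],[0.2,40,-7,-80,0,0,0],[0.2,80,-7,-104,0,0,0],[0.2,105,-7,-104,0,0,0],[0.2,105,-7,-104,0,0,0],[0.2,105,-7,-104,0,0,0]]'; python3 -c "
from h import *
st();c=r.capture('wrist');save(c,'w4.png')
m=pink(c)
cs,_=cv2.findContours(m,cv2.RETR_EXTERNAL,cv2.CHAIN_APPROX_NONE)
for k in cs:
    if cv2.contourArea(k)<500: continue
    b=cv2.boxPoints(cv2.minAreaRect(k));print(b, plane(c,b,.03),plane(c,b,.03).mean(0))
"
```

```text
clock: 9.6
tcp_pos: [0.4435, 0.1448, 0.1982]
eef_rot: [-0.012, 0.708, 0.011, 0.706]
wrist_force: [0.1, -0.5, 1.3]
opening: 0.799
t 9.6 tcp [0.4435 0.1448 0.1982] F [ 0.0527 -0.5116  1.2936] T [ 0.0766 -0.0227  0.0095] op 0.799 x [-0.0041 -0.001  -1.    ] y [-0.0318  0.9995 -0.0009] q6 -1.36
[[305.6802 240.4772]
 [311.132  164.1523]
 [354.6243 167.2589]
 [349.1725 243.5838]] [[0.4715 0.1289 0.03  ]
 [0.4102 0.132  0.03  ]
 [0.4115 0.1651 0.03  ]
 [0.4731 0.1639 0.03  ]] [0.4416 0.1475 0.03  ]
[[ -5.2353 148.0588]
 [ 36.1765 137.7059]
 [ 56.7059 219.8235]
 [ 15.2941 230.1765]] [[ 0.4052 -0.1075  0.03  ]
 [ 0.3966 -0.0743  0.03  ]
 [ 0.4605 -0.0696  0.03  ]
 [ 0.4703 -0.1049  0.03  ]] [ 0.4331 -0.0891  0.03  ]
```

View pics/w4.png

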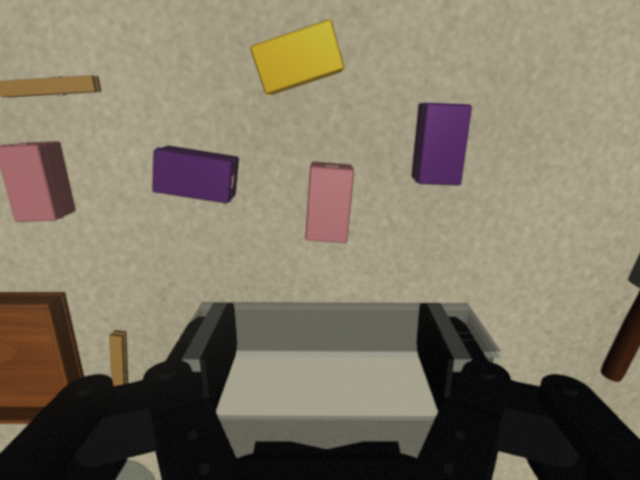

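```bash
cat >> h.py <<'E'
def heft(n=12):
    F=[];J=[]
    for i in range(n):
        r.capture("wrist");o=r.get_obs();F.append(o["wrist_force"]);J.append(o["joint_efforts"])
    F=np.array(F);J=np.array(J);print("heft F",F.mean(0),"sd",F.std(0)[2]," eff",J.mean(0)[:5],"tcp",o["tcp_pos"],"op",round(o["opening"],3))
E
python3 -c "
from h import *
heft();go([.442,.1465,.008],88)"
```

```text
heft F [-0.2132 -0.1071  0.2666] sd 0.4062305102056635  eff [  0.0345 -30.0382 -41.4985   0.0019   0.0054] tcp [0.4456 0.1451 0.2   ] op 0.803
row [192.    1.5  -3.5] [ 0.066 -0.     0.   ]
```

```bash
python3 -m inch '[[0.2,40,1.5,-3.5,0.066,0,0],[0.2,80,1.5,-3.5,0.066,0,0],[0.2,120,1.5,-3.5,0.066,0,0],[0.2,155,1.5,-3.5,0.066,0,0],[0.2,180,1.5,-3.5,0.066,0,0],[0.2,191,1.5,-3.5,0.066,0,0],[0.2,191,1.5,-3.5,0.066,0,0]]' 60; python3 -m inch '[[1,0,0,0,0,0,0],[1,0,0,0,0,0,0],[1,0,0,0,0,0,0],[1,0,0,0,0,0,0],[1,0,0,0,0,0,0],[1,0,0,0,0,0,0]]'; python3 -c "
from h import *
st()"
```

```text
clock: 10.83
tcp_pos: [0.4399, 0.146, 0.0059]
eef_rot: [0.012, 0.709, -0.013, 0.705]
wrist_force: [0.3, -0.3, -0.8]
opening: 0.802
clock: 11.33
tcp_pos: [0.4438, 0.147, 0.0119]
eef_rot: [0.013, 0.705, -0.012, 0.709]
wrist_force: [0.3, 0.4, 6.2]
opening: 0.386
t 11.33 tcp [0.4438 0.147  0.0119] F [0.2755 0.443  6.152 ] T [-0.0123  0.1121 -0.016 ] op 0.386 x [ 0.0048  0.0012 -1.    ] y [0.0348 0.9994 0.0014] q6 -1.29
```

```bash
python3 -m inch '[[1,-15,0,0,0,0,0],[1,-45,0,0,0,0,0],[1,-85,0,0,0,0,0],[1,-125,0,0,0,0,0],[1,-160,0,0,0,0,0],[1,-185,0,0,0,0,0],[1,-190,0,0,0,0,0],[1,-190,0,0,0,0,0]]'; python3 -c "
from h import *
heft();go([.606,.227,.2],91.7);c=r.capture('wrist');save(c,'w5.png')"
```

```text
clock: 12.0
tcp_pos: [0.4429, 0.1467, 0.2012]
eef_rot: [0.013, 0.705, -0.012, 0.709]
wrist_force: [0.1, 0.5, -3.6]
opening: 0.383
heft F [-0.1545  0.1428 -2.9181] sd 0.5875815935083654  eff [  0.0065 -31.5908 -44.0451   0.001    0.0202] tcp [0.4419 0.1465 0.1987] op 0.382
row [ -1.3  86.2 161.2] [-0.064 -0.     0.   ]
```

View pics/w5.png

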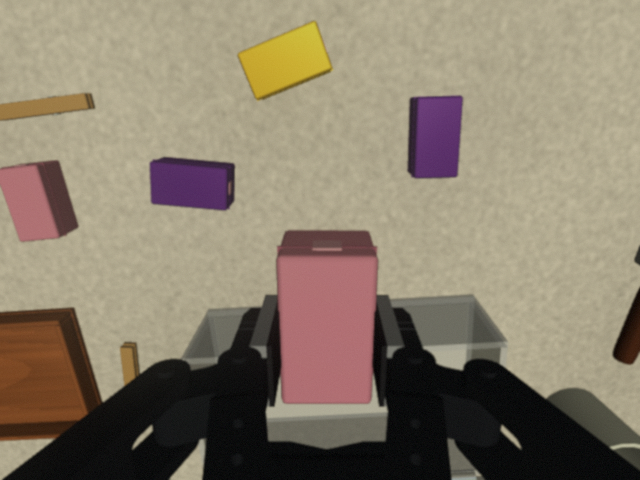

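It weighs 3.2 N, so box A is full. It goes in the canister at local y = +70 mm.

```bash
python3 -m inch '[[1,0,20,38,-0.064,0,0],[1,0,40,76,-0.064,0,0],[1,0,60,113,-0.064,0,0],[1,0,80,150,-0.064,0,0],[1,0,86,154,-0.064,0,0],[1,0,86,154,-0.064,0,0]]'; python3 -c "
from h import *
st();go([.599,.227,.017],91.7)"
```

```text
clock: 13.15
tcp_pos: [0.6002, 0.2285, 0.1952]
eef_rot: [-0.011, 0.709, 0.01, 0.705]
wrist_force: [-0.1, -0.6, -3.3]
opening: 0.383
t 13.15 tcp [0.6002 0.2285 0.1952] F [-0.0615 -0.6014 -3.3143] T [ 0.052   0.0254 -0.0335] op 0.383 x [-0.0047 -0.001  -1.    ] y [-0.0301  0.9995 -0.0009] q6 -1.29
row [178.2  -1.3  -0.4] [ 0.    -0.005  0.001]
```

```bash
python3 -m inch '[[1,35,-1,0,0,0,0],[1,70,-1,0,0,0,0],[1,105,-1,0,0,0,0],[1,135,-1,0,0,0,0],[1,158,-1,0,0,0,0],[1,170,-1,0,0,0,0],[1,176,-1,0,0,0,0],[1,178,-1,0,0,0,0]]'; python3 -m inch '[[1,0,0,0,0,0,0],[1,0,0,0,0,0,0]]'; python3 -c "
from h import *
st()"
```

```text
clock: 13.82
tcp_pos: [0.5986, 0.2239, 0.0214]
eef_rot: [-0.011, 0.707, 0.009, 0.707]
wrist_force: [-2.4, -7.8, -0.5]
opening: 0.379
clock: 13.98
tcp_pos: [0.5995, 0.2245, 0.0229]
eef_rot: [-0.011, 0.706, 0.009, 0.708]
wrist_force: [0.0, -5.9, -2.5]
opening: 0.384
t 13.98 tcp [0.5995 0.2245 0.0229] F [ 0.0024 -5.8526 -2.5203] T [-0.6111  0.0066 -0.059 ] op 0.384 x [ 0.0022 -0.0017 -1.    ] y [-0.028   0.9996 -0.0017] q6 -1.29
```

```bash
python3 -m inch '[[1,0,-9,0,0,0,0],[1,0,-9,0,0,0,0],[1,3,-9,0,0,0,0],[1,5,-9,0,0,0,0],[1,5,-9,0,0,0,0]]'; python3 -c "
from h import *
st()"
```

```text
clock: 14.4
tcp_pos: [0.5995, 0.2173, 0.017]
eef_rot: [-0.01, 0.707, 0.01, 0.708]
wrist_force: [0.2, -0.6, 2.0]
opening: 0.381
t 14.4 tcp [0.5995 0.2173 0.017 ] F [ 0.1734 -0.5847  2.0341] T [-0.1799  0.0649 -0.0051] op 0.381 x [ 0.0014  0.0004 -1.    ] y [-0.0293  0.9996  0.0004] q6 -1.31
```

```bash
python3 -m inch '[[0.48,0,0,0,0,0,0],[0.48,0,0,0,0,0,0],[0.48,0,0,0,0,0,0],[0.48,-20,0,0,0,0,0],[0.48,-55,0,0,0,0,0],[0.48,-95,0,0,0,0,0],[0.48,-135,0,0,0,0,0],[0.48,-175,0,0,0,0,0]]'; python3 -c "
from h import *
st();go([.437,-.09,.2],91.7);c=r.capture('top');save(c,'t2.png')"
```

```text
clock: 15.07
tcp_pos: [0.5988, 0.2172, 0.1927]
eef_rot: [-0.01, 0.707, 0.01, 0.707]
wrist_force: [0.6, 0.1, -0.1]
opening: 0.512
t 15.07 tcp [0.5988 0.2172 0.1927] F [ 0.648   0.1146 -0.0583] T [-0.0052  0.0641  0.0263] op 0.512 x [-0.0003  0.0001 -1.    ] y [-0.0295  0.9996  0.0001] q6 -1.31
row [  -7.3 -302.3 -170.7] [-0. -0. -0.]
```

View pics/t2.png

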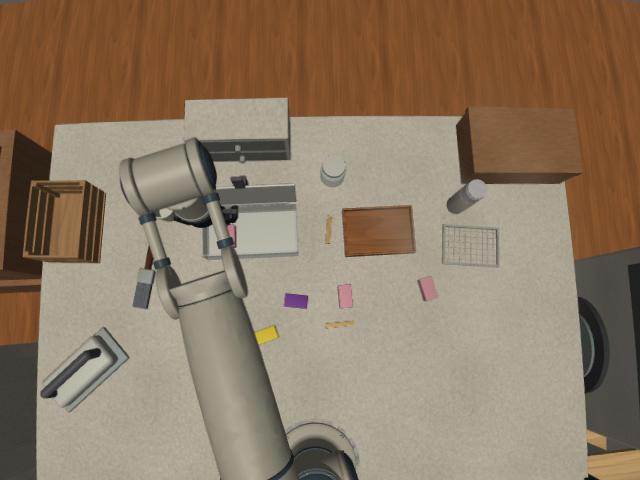

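Box A sits in the canister at (232,235). Next is box B.

```bash
python3 -m inch '[[0.2,-7,-302,-171,0,0,0],[0.2,-7,-302,-171,0,0,0],[0.2,-7,-302,-171,0,0,0],[0.2,-7,-302,-171,0,0,0],[0.2,-7,-302,-171,0,0,0],[0.2,-7,-302,-171,0,0,0],[0.2,-7,-302,-171,0,0,0],[0.2,-7,-302,-171,0,0,0]]';python3 -m inch '[[0.2,0,-15,-9,0,0,0],[0.2,0,-15,-9,0,0,0]]'
cat >> h.py <<'E'
def boxes(c,z=.03,amin=500):
    m=pink(c)
    cs,_=cv2.findContours(m,cv2.RETR_EXTERNAL,cv2.CHAIN_APPROX_NONE)
    for k in cs:
        if cv2.contourArea(k)<amin: continue
        b=cv2.boxPoints(cv2.minAreaRect(k));q=plane(c,b,z)
        e=[(np.linalg.norm(q[i]-q[(i+1)%4])) for i in range(4)]
        i=0 if e[0]+e[2]>e[1]+e[3] else 1
        d=(q[(i+1)%4]-q[i])-(q[(i+3)%4]-q[(i+2)%4])
        print("px",b.mean(0),"ctr",q.mean(0),"edges",np.array(e),"long yaw",np.degrees(np.arctan2(d[1],d[0]))%180)
E
python3 -c "
from h import *
st();c=r.capture('wrist');save(c,'w6.png');boxes(c);heft()"
```

```text
clock: 15.78
tcp_pos: [0.4423, -0.0788, 0.1978]
eef_rot: [-0.011, 0.707, 0.011, 0.707]
wrist_force: [1.1, -1.1, 0.2]
opening: 0.801
clock: 15.95
tcp_pos: [0.4336, -0.0957, 0.1982]
eef_rot: [-0.009, 0.707, 0.008, 0.707]
wrist_force: [-0.1, -0.9, -0.2]
opening: 0.799
t 15.95 tcp [ 0.4336 -0.0957  0.1982] F [-0.1336 -0.8916 -0.1713] T [0.0245 0.0287 0.0232] op 0.799 x [ 0.001  -0.0016 -1.    ] y [-0.0246  0.9997 -0.0016] q6 -1.89
px [ 56.5282 215.9276] ctr [ 0.4477 -0.3099  0.03  ] edges [0.0337 0.063  0.0359 0.0643] long yaw 13.886557120975395
px [335.6485 202.8052] ctr [ 0.4316 -0.0888  0.03  ] edges [0.0327 0.061  0.0347 0.0611] long yaw 3.7149510376964554
heft F [ 0.1911 -0.1074 -0.0197] sd 0.3635149012054745  eff [ -0.2908 -27.4611 -41.8717  -0.0261   0.0065] tcp [ 0.4351 -0.0926  0.1977] op 0.8
```

View pics/w6.png

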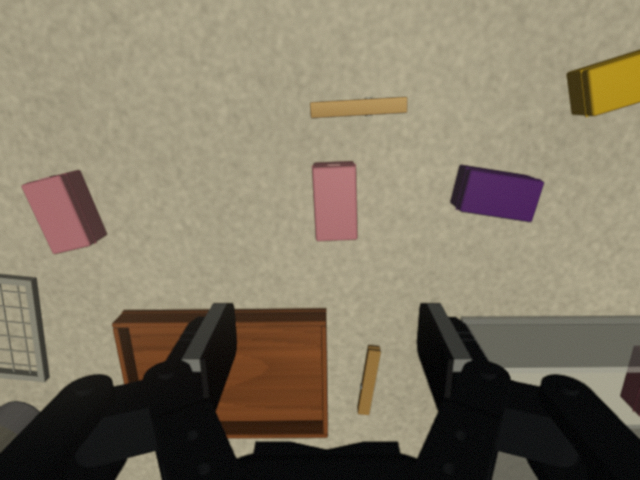

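```bash
python3 -c "
from h import *
go([.4325,-.0888,.009],93.7)"
```

```text
row [188.7   3.8  -2.4] [-0.035 -0.    -0.   ]
```

```bash
python3 -m inch '[[0.2,40,4,-2.4,-0.035,0,0],[0.2,80,4,-2.4,-0.035,0,0],[0.2,120,4,-2.4,-0.035,0,0],[0.2,155,4,-2.4,-0.035,0,0],[0.2,180,4,-2.4,-0.035,0,0],[0.2,188,4,-2.4,-0.035,0,0],[0.2,188,4,-2.4,-0.035,0,0]]' 60; python3 -m inch '[[1,0,0,0,0,0,0],[1,0,0,0,0,0,0],[1,0,0,0,0,0,0],[1,0,0,0,0,0,0],[1,0,0,0,0,0,0],[1,0,0,0,0,0,0]]'; python3 -m inch '[[1,-15,0,0,0,0,0],[1,-45,0,0,0,0,0],[1,-85,0,0,0,0,0],[1,-125,0,0,0,0,0],[1,-160,0,0,0,0,0],[1,-185,0,0,0,0,0],[1,-190,0,0,0,0,0],[1,-190,0,0,0,0,0]]'; python3 -c "
from h import *
heft();st();c=r.capture('wrist');save(c,'w7.png')"
```

```text
clock: 17.18
tcp_pos: [0.4307, -0.0884, 0.0074]
eef_rot: [-0.022, 0.708, 0.023, 0.705]
wrist_force: [-0.6, 0.5, 0.2]
opening: 0.801
clock: 17.68
tcp_pos: [0.4342, -0.0894, 0.0125]
eef_rot: [-0.023, 0.705, 0.022, 0.708]
wrist_force: [-0.4, 0.4, 6.7]
opening: 0.383
clock: 18.35
tcp_pos: [0.4333, -0.0892, 0.2021]
eef_rot: [-0.023, 0.705, 0.022, 0.708]
wrist_force: [-1.0, -0.3, -3.0]
opening: 0.381
heft F [ 0.0573 -0.0665 -3.1075] sd 0.7542300180296457  eff [  0.0053 -28.488  -43.8368  -0.0017   0.0199] tcp [ 0.4324 -0.0889  0.1995] op 0.381
t 18.95 tcp [ 0.4324 -0.0889  0.1995] F [ 0.0671  0.8203 -3.5299] T [ 0.0585  0.0231 -0.0089] op 0.381 x [-0.0003  0.0001 -1.    ] y [-0.0642  0.9979  0.0001] q6 -1.91
```

View pics/w7.png

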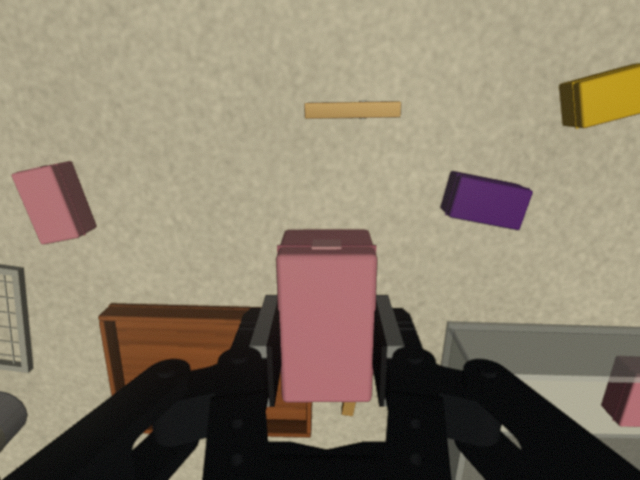

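Box B also weighs about 3.1 N, so it's full too. It goes in the canister at local y = −60 mm.

```bash
python3 -c "
from h import *
go([.602,.097,.2],91.7)"
```

```text
row [ -0.4 174.6 181.2] [ 0.035 -0.    -0.   ]
```

```bash
python3 -m inch '[[1,0,28,29,0.035,0,0],[1,0,56,58,0.035,0,0],[1,0,84,87,0.035,0,0],[1,0,112,116,0.035,0,0],[1,0,140,145,0.035,0,0],[1,0,165,170,0.035,0,0],[1,0,175,181,0.035,0,0],[1,0,175,181,0.035,0,0]]'; python3 -c "
from h import *
st();go([.602,.097,.017],91.7)"
```

```text
clock: 19.67
tcp_pos: [0.6031, 0.1003, 0.1981]
eef_rot: [-0.011, 0.708, 0.012, 0.706]
wrist_force: [-0.8, 0.2, -3.7]
opening: 0.383
t 19.67 tcp [0.6031 0.1003 0.1981] F [-0.7861  0.2093 -3.6762] T [ 0.0059 -0.0156  0.0067] op 0.383 x [-0.0016  0.0008 -1.    ] y [-0.0327  0.9995  0.0008] q6 -1.49
row [181.1  -3.4  -1. ] [ 0.003 -0.002 -0.001]
```

```bash
python3 -m inch '[[1,35,0,0,0,0,0],[1,70,0,0,0,0,0],[1,105,0,0,0,0,0],[1,135,0,0,0,0,0],[1,158,0,0,0,0,0],[1,172,0,0,0,0,0],[1,179,0,0,0,0,0],[1,181,0,0,0,0,0]]'; python3 -m inch '[[1,0,0,0,0,0,0],[1,0,0,0,0,0,0]]'; python3 -c "
from h import *
st()"
```

```text
clock: 20.33
tcp_pos: [0.6015, 0.0969, 0.0186]
eef_rot: [-0.01, 0.707, 0.01, 0.707]
wrist_force: [0.6, -0.3, -2.0]
opening: 0.382
clock: 20.5
tcp_pos: [0.6031, 0.0974, 0.0209]
eef_rot: [-0.01, 0.706, 0.01, 0.708]
wrist_force: [-0.2, 0.3, -2.1]
opening: 0.379
t 20.5 tcp [0.6031 0.0974 0.0209] F [-0.1797  0.2676 -2.0632] T [-0.0337  0.0665  0.0048] op 0.379 x [ 0.0034  0.0004 -1.    ] y [-0.0291  0.9996  0.0003] q6 -1.5
```

```bash
python3 -m inch '[[1,3,0,0,0,0,0],[1,4,0,0,0,0,0],[1,4,0,0,0,0,0]]'; python3 -c "
from h import *
st()"; python3 -m inch '[[0.48,0,0,0,0,0,0],[0.48,0,0,0,0,0,0],[0.48,0,0,0,0,0,0],[0.48,-20,0,0,0,0,0],[0.48,-55,0,0,0,0,0],[0.48,-95,0,0,0,0,0],[0.48,-135,0,0,0,0,0],[0.48,-175,0,0,0,0,0]]'; python3 -c "
from h import *
st();go([.447,-.31,.2],103.9)"
```

```text
clock: 20.75
tcp_pos: [0.6034, 0.0975, 0.0176]
eef_rot: [-0.01, 0.705, 0.01, 0.709]
wrist_force: [-0.8, 0.5, 5.0]
opening: 0.381
t 20.75 tcp [0.6034 0.0975 0.0176] F [-0.8349  0.5229  5.0211] T [-0.1519  0.1641 -0.0265] op 0.381 x [ 0.0045  0.0003 -1.    ] y [-0.0292  0.9996  0.0002] q6 -1.5
clock: 21.42
tcp_pos: [0.6014, 0.0973, 0.1913]
eef_rot: [-0.01, 0.707, 0.01, 0.707]
wrist_force: [0.4, 0.7, 0.1]
opening: 0.519
t 21.42 tcp [0.6014 0.0973 0.1913] F [0.4471 0.7174 0.1225] T [ 0.0144 -0.0146  0.034 ] op 0.519 x [-0.0005 -0.     -1.    ] y [-0.0292  0.9996 -0.    ] q6 -1.5
row [  -8.6 -402.6 -166.2] [-0.213 -0.001 -0.   ]
```

```bash
python3 -m inch '[[0.2,-9,-39,-14,0,0,0],[0.2,-9,-78,-28,0,0,0],[0.2,-9,-117,-42,0,0,0],[0.2,-9,-156,-56,0,0,0],[0.2,-9,-195,-70,-0.05,0,0],[0.2,-9,-234,-84,-0.1,0,0],[0.2,-9,-270,-100,-0.15,0,0],[0.2,-9,-305,-120,-0.2,0,0]]'; python3 -c "
from h import *
st();go([.447,-.31,.2],103.9)"
```

```text
clock: 22.08
tcp_pos: [0.49, -0.2128, 0.1986]
eef_rot: [-0.082, 0.702, 0.082, 0.702]
wrist_force: [0.2, -0.4, 0.5]
opening: 0.802
t 22.08 tcp [ 0.49   -0.2128  0.1986] F [ 0.2362 -0.3608  0.5427] T [ 0.031  -0.0193  0.0113] op 0.802 x [ 0.0003 -0.0001 -1.    ] y [-0.2295  0.9733 -0.0002] q6 -2.28
row [ -1.4 -84.7 -64.2] [-0.011  0.     0.   ]
```

```bash
python3 -m inch '[[0.2,-1,-30,-22,-0.01,0,0],[0.2,-1,-60,-46,-0.01,0,0],[0.2,-1,-85,-64,-0.01,0,0],[0.2,-1,-85,-64,-0.01,0,0]]'; python3 -c "
from h import *
st();c=r.capture('wrist');save(c,'w8.png');boxes(c);heft();"
```

```text
clock: 22.42
tcp_pos: [0.4451, -0.313, 0.1994]
eef_rot: [-0.083, 0.703, 0.082, 0.702]
wrist_force: [0.3, -0.2, -0.0]
opening: 0.801
t 22.42 tcp [ 0.4451 -0.313   0.1994] F [ 0.2688 -0.1603 -0.0475] T [0.0112 0.0245 0.0347] op 0.801 x [-0.0015 -0.002  -1.    ] y [-0.2312  0.9729 -0.0016] q6 -2.48
px [329.4054 207.4168] ctr [ 0.4463 -0.3105  0.03  ] edges [0.0324 0.0608 0.0344 0.0609] long yaw 14.424138258822186
heft F [0.0908 0.0006 0.3027] sd 0.5310223502559795  eff [ -0.4284 -38.9671 -41.9253  -0.0422  -0.008 ] tcp [ 0.448  -0.308   0.1998] op 0.8
```

View pics/w8.png

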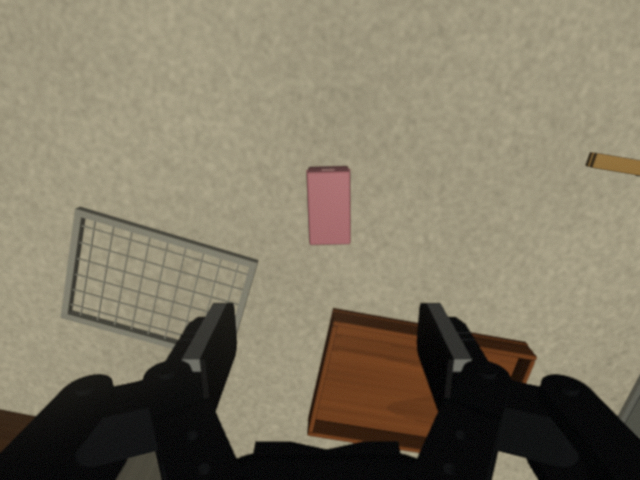

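```bash
python3 -c "
from h import *
go([.447,-.3103,.009],104.2)"
```

```text
row [190.8  -2.   -1.5] [-0.008  0.     0.   ]
```

```bash
python3 -m inch '[[0.2,40,-2,-1.5,-0.008,0,0],[0.2,80,-2,-1.5,-0.008,0,0],[0.2,120,-2,-1.5,-0.008,0,0],[0.2,155,-2,-1.5,-0.008,0,0],[0.2,180,-2,-1.5,-0.008,0,0],[0.2,190,-2,-1.5,-0.008,0,0],[0.2,190,-2,-1.5,-0.008,0,0]]' 60; python3 -m inch '[[1,0,0,0,0,0,0],[1,0,0,0,0,0,0],[1,0,0,0,0,0,0],[1,0,0,0,0,0,0],[1,0,0,0,0,0,0],[1,0,0,0,0,0,0]]'; python3 -m inch '[[1,-15,0,0,0,0,0],[1,-45,0,0,0,0,0],[1,-85,0,0,0,0,0],[1,-125,0,0,0,0,0],[1,-160,0,0,0,0,0],[1,-185,0,0,0,0,0],[1,-190,0,0,0,0,0],[1,-190,0,0,0,0,0]]'; python3 -c "
from h import *
heft();st();c=r.capture('wrist');save(c,'w9.png')"
```

```text
clock: 23.65
tcp_pos: [0.4452, -0.3093, 0.0066]
eef_rot: [-0.086, 0.703, 0.089, 0.7]
wrist_force: [0.0, -0.1, -0.1]
opening: 0.797
clock: 24.15
tcp_pos: [0.4483, -0.3118, 0.0129]
eef_rot: [-0.089, 0.7, 0.086, 0.703]
wrist_force: [-0.2, -0.4, 6.5]
opening: 0.382
clock: 24.82
tcp_pos: [0.4475, -0.3112, 0.2023]
eef_rot: [-0.088, 0.7, 0.086, 0.703]
wrist_force: [-0.2, -0.2, -4.1]
opening: 0.382
heft F [ 0.2677  0.2763 -3.3487] sd 0.6396288410312598  eff [  0.0073 -41.3043 -44.1249  -0.0028   0.019 ] tcp [ 0.4467 -0.3106  0.1994] op 0.387
t 25.42 tcp [ 0.4467 -0.3106  0.1994] F [ 0.3146  0.0674 -3.4451] T [-0.0034 -0.0056 -0.0186] op 0.387 x [-0.0003  0.0002 -1.    ] y [-0.2447  0.9696  0.0003] q6 -2.49
```

View pics/w9.png

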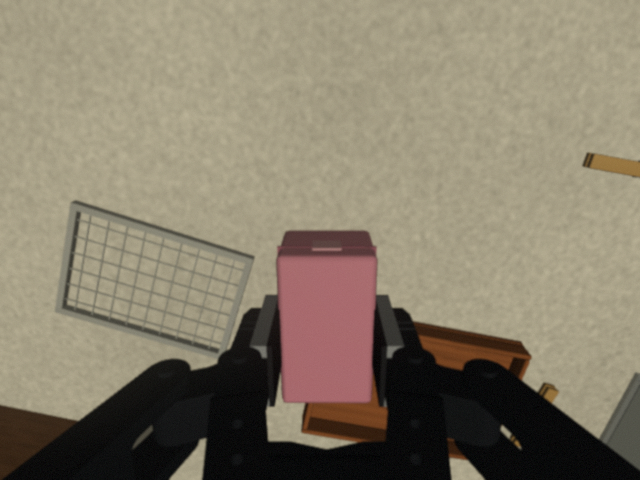

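Box C reads about 3.4 N, which is also full. Three full boxes out of three is notable, so before placing C I'll search for hidden pink boxes and repeat the heft.

Run:
```python
from h import *
heft(10)
for n in ("top","scene"):
    c=r.capture(n);save(c,n+"3.png");h=hsv(c)
    m=((((h[...,0]>160)|(h[...,0]<5))&(h[...,1]>45)&(h[...,2]>60)).astype(np.uint8))
    N,l,s,ce=cv2.connectedComponentsWithStats(m)
    for i in range(1,N):
        if s[i,4]>12: print(n,s[i],ce[i].round(), plane(c,[ce[i]],.02).round(3))
```

```text
heft F [-0.3077  0.0688 -2.7076] sd 0.37734101045018986  eff [ -0.0007 -40.6321 -43.5132  -0.0028   0.0015] tcp [ 0.4468 -0.3106  0.1997] op 0.379
top [267 222  14  24 304] [273. 234.] [[0.602 0.097 0.02 ]]
top [222 224  14  24 320] [228. 236.] [[0.599 0.218 0.02 ]]
top [440 270  14  10  73] [446. 274.] [[ 0.483 -0.365  0.02 ]]
top [445 291   5   7  19] [447. 294.] [[ 0.43  -0.365  0.02 ]]
scene [360 178  30  25 481] [374. 190.] [[0.6   0.219 0.02 ]]
scene [340 217  30  26 513] [354. 230.] [[0.604 0.099 0.02 ]]
scene [169 307  25  29 491] [181. 321.] [[ 0.38  -0.256  0.02 ]]
```

View pics/scene3.png

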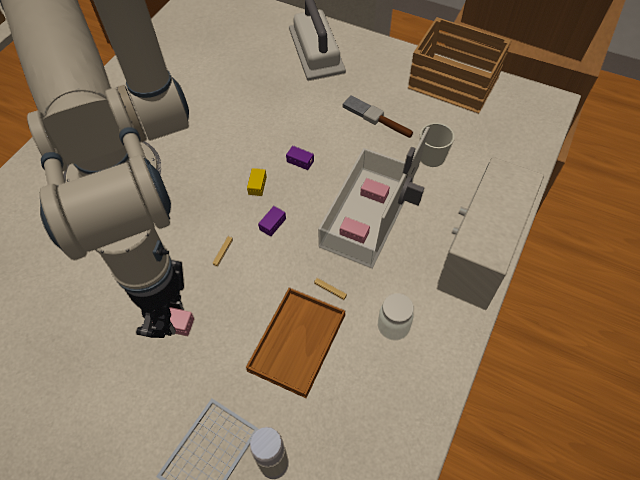

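View pics/top3.png

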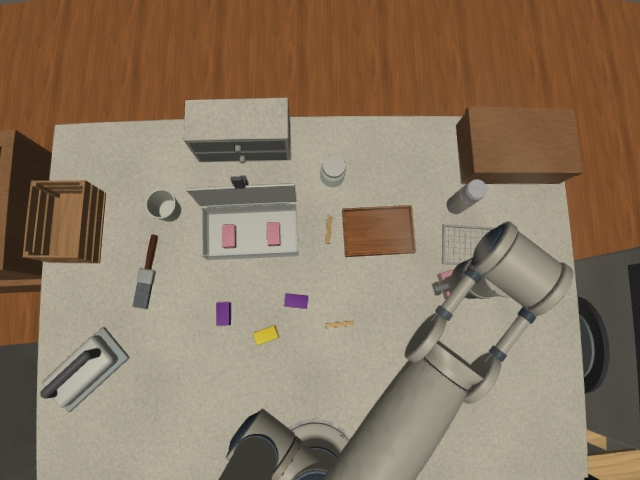

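No further pink boxes turned up, and the settled reading is −2.7 N, so box C is full. A and B sit at (228,236) and (273,234) in the top view, with the middle slot free. C goes there.

```bash
python3 -m inch '[[1,-5,30,10,0.03,0,0],[1,-5,60,20,0.06,0,0],[1,-5,95,30,0.1,0,0],[1,-5,130,40,0.14,0,0],[1,-5,165,50,0.18,0,0],[1,-5,200,60,0.218,0,0],[1,-5,235,70,0.218,0,0],[1,-5,270,80,0.218,0,0]]'; python3 -c "
from h import *
st();go([.603,.157,.205],91.7)"
```

```text
clock: 26.73
tcp_pos: [0.458, -0.0276, 0.205]
eef_rot: [-0.01, 0.707, 0.01, 0.707]
wrist_force: [0.8, -0.4, -2.8]
opening: 0.386
t 26.73 tcp [ 0.458  -0.0276  0.205 ] F [ 0.7759 -0.4289 -2.8149] T [ 0.002  -0.1164  0.0045] op 0.386 x [ 0.0008 -0.0001 -1.    ] y [-0.0288  0.9996 -0.0001] q6 -1.73
row [  0.1 180.4 150.3] [-0.001  0.001  0.   ]
```

```bash
python3 -m inch '[[1,0,30,24,0,0,0],[1,0,60,49,0,0,0],[1,0,90,74,0,0,0],[1,0,120,100,0,0,0],[1,0,150,125,0,0,0],[1,0,172,143,0,0,0],[1,0,176,148,0,0,0],[1,0,176,148,0,0,0]]'; python3 -c "
from h import *
st();go([.603,.157,.018],91.7)"
```

```text
clock: 27.4
tcp_pos: [0.6016, 0.1525, 0.2034]
eef_rot: [-0.011, 0.708, 0.011, 0.706]
wrist_force: [-0.3, -0.8, -2.7]
opening: 0.383
t 27.4 tcp [0.6016 0.1525 0.2034] F [-0.2687 -0.8053 -2.6938] T [-0.022   0.0027 -0.0277] op 0.383 x [-0.0018 -0.0003 -1.    ] y [-0.0316  0.9995 -0.0003] q6 -1.41
row [185.4   4.5   1.9] [ 0.002 -0.002  0.   ]
```

```bash
python3 -m inch '[[1,30,3,1,0,0,0],[1,60,3,1,0,0,0],[1,90,3,1,0,0,0],[1,90,3,1,0,0,0]]'; python3 -c "
from h import *
st();c=r.capture('wrist');save(c,'w10.png');go([.603,.157,.018],91.7)"
```

```text
clock: 27.73
tcp_pos: [0.598, 0.1519, 0.1069]
eef_rot: [-0.011, 0.711, 0.009, 0.703]
wrist_force: [-1.8, -0.4, -4.5]
opening: 0.382
t 27.73 tcp [0.598  0.1519 0.1069] F [-1.8019 -0.3582 -4.4783] T [ 0.0421  0.0606 -0.0226] op 0.382 x [-0.0122 -0.0029 -0.9999] y [-0.028   0.9996 -0.0026] q6 -1.4
row [92.6  4.8  4.8] [-0.002 -0.008  0.002]
```

View pics/w10.png

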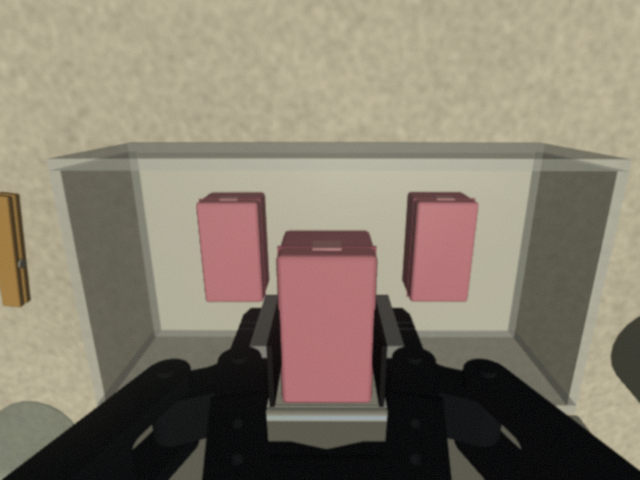

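```bash
python3 -m inch '[[1,0,4.5,2,0,0,0],[1,30,4.5,2,0,0,0],[1,55,4.5,2,0,0,0],[1,75,4.5,2,0,0,0],[1,85,4.5,2,0,0,0],[1,88,4.5,2,0,0,0],[1,90,4.5,2,0,0,0],[1,90,4.5,2,0,0,0]]'; python3 -c "
from h import *
st()"
```

```text
clock: 28.45
tcp_pos: [0.6051, 0.1588, 0.0271]
eef_rot: [-0.01, 0.706, 0.011, 0.708]
wrist_force: [-0.9, 0.1, -3.1]
opening: 0.379
t 28.45 tcp [0.6051 0.1588 0.0271] F [-0.8851  0.1449 -3.1327] T [ 0.0102 -0.0133 -0.0068] op 0.379 x [ 0.0033  0.0007 -1.    ] y [-0.0291  0.9996  0.0006] q6 -1.4
```

```bash
python3 -m inch '[[1,4,-1,0,0,0,0],[1,7,-1,0,0,0,0],[1,9,-1,0,0,0,0],[1,9,-1,0,0,0,0]]'; python3 -c "
from h import *
st()"
```

```text
clock: 28.78
tcp_pos: [0.6048, 0.1576, 0.018]
eef_rot: [-0.01, 0.706, 0.01, 0.708]
wrist_force: [-3.2, -0.9, 4.8]
opening: 0.381
t 28.78 tcp [0.6048 0.1576 0.018 ] F [-3.2495 -0.9447  4.8186] T [-0.1677  0.3292 -0.0483] op 0.381 x [ 0.0026  0.0003 -1.    ] y [-0.0291  0.9996  0.0003] q6 -1.4
```

```bash
python3 -m inch '[[0.5,0,0,-1,0,0,0],[0.5,0,0,-1,0,0,0],[0.5,0,0,-1,0,0,0],[0.5,-15,0,-2,0,0,0],[0.5,-50,0,-3,0,0,0],[0.5,-90,0,-5,0,0,0],[0.5,-130,0,-5,0,0,0],[0.5,-170,0,-5,0,0,0]]'; python3 -c "
from h import *
st();c=r.capture('wrist');save(c,'w11.png');c=r.capture('scene');save(c,'s11.png')"
```

```text
clock: 29.45
tcp_pos: [0.5985, 0.1573, 0.1874]
eef_rot: [-0.01, 0.707, 0.01, 0.707]
wrist_force: [0.9, 0.3, -0.2]
opening: 0.5
t 29.45 tcp [0.5985 0.1573 0.1874] F [ 0.9226  0.3122 -0.1699] T [ 0.0199 -0.0182  0.0356] op 0.5 x [-0.0002 -0.     -1.    ] y [-0.0292  0.9996 -0.    ] q6 -1.4
```

View pics/w11.png

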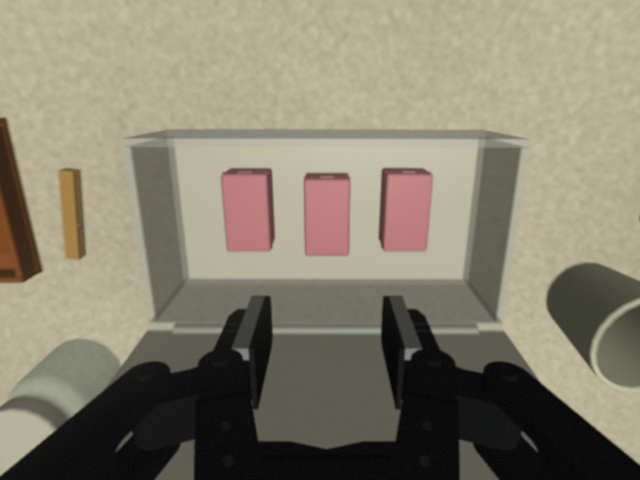

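View pics/s11.png

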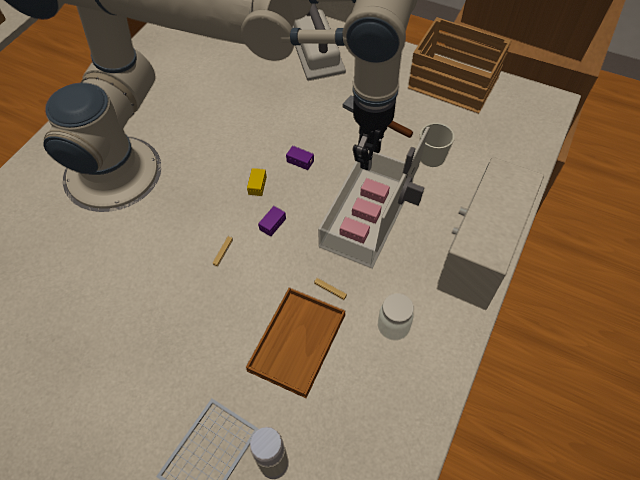

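All three boxes lie flat, side by side on the canister floor, at wrist-view pixels (247,210), (327,215) and (405,210). Now I'll fetch the lid tab.

```bash
python3 -m inch '[[0.3,-40,0,0,0,0,0],[0.3,-80,0,0,0,0,0],[0.3,-118,0,10,0,0,0],[0.3,-118,0,45,0,0,0],[0.3,-118,0,80,0,0,0],[0.3,-118,0,94,0,0,0],[0.3,-118,0,94,0,0,0]]'; python3 -c "
from h import *
st();c=r.capture('wrist');save(c,'w12.png');c=r.capture('top');save(c,'t12.png');P=pts(c);print(P[176:190:2,239]);go([.6925,.159,.224],91.7)"
```

```text
clock: 30.13
tcp_pos: [0.6954, 0.1598, 0.2993]
eef_rot: [-0.01, 0.709, 0.01, 0.706]
wrist_force: [0.5, -0.1, -0.8]
opening: 0.697
t 30.13 tcp [0.6954 0.1598 0.2993] F [ 0.5084 -0.1126 -0.8316] T [ 0.0055 -0.031   0.002 ] op 0.697 x [-0.0043 -0.001  -1.    ] y [-0.0282  0.9996 -0.0008] q6 -1.42
[[0.6854 0.1515 0.2652]
 [0.6803 0.1512 0.267 ]
 [0.6771 0.1518 0.263 ]
 [0.677  0.154  0.2488]
 [0.6751 0.1553 0.24  ]
 [0.6753 0.1578 0.2243]
 [0.6737 0.1594 0.2138]]
row [78.1 -1.1 -0.5] [-0.001 -0.002  0.   ]
```

View pics/w12.png

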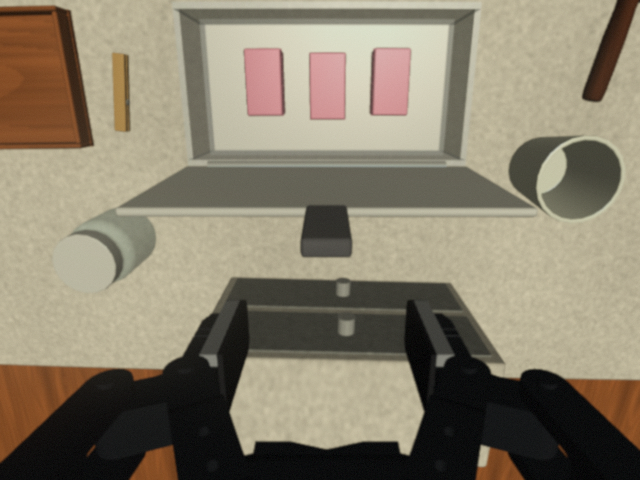

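```bash
python3 -m inch '[[0.3,10,-1,-8,0,0,0],[0.3,40,-1,-8,0,0,0],[0.3,68,-1,-8,0,0,0],[0.3,75,-1,-8,0,0,0],[1,75,-1,-8,0,0,0],[1,75,-1,-8,0,0,0],[1,75,-1,-8,0,0,0],[1,75,-1,-8,0,0,0]]' 30; python3 -c "
from h import *
st()"
```

```text
clock: 30.9
tcp_pos: [0.6853, 0.1592, 0.2321]
eef_rot: [-0.01, 0.706, 0.011, 0.708]
wrist_force: [-1.6, 0.7, 2.2]
opening: 0.276
t 30.9 tcp [0.6853 0.1592 0.2321] F [-1.5535  0.6945  2.2204] T [-0.0452  0.2455 -0.0033] op 0.276 x [ 0.0041  0.0009 -1.    ] y [-0.0294  0.9996  0.0008] q6 -1.42
```

```bash
python3 -m inch '[[1,0,0,-25,0,0,0],[1,4,0,-51,0,0,0],[1,11,0,-76,0,0,0],[1,22.5,0,-99,0,0,0],[1,37,0,-121,0,0,0],[1,55,0,-140,0,0,0],[1,75,0,-156,0,0,0],[1,75,0,-156,0,0,0]]'; python3 -c "
from h import *
st()"
```

```text
clock: 31.57
tcp_pos: [0.5253, 0.1548, 0.1517]
eef_rot: [-0.011, 0.709, 0.011, 0.705]
wrist_force: [-6.5, 1.1, 2.7]
opening: 0.275
t 31.57 tcp [0.5253 0.1548 0.1517] F [-6.5184  1.1213  2.7136] T [ 0.2049  0.7266 -0.0697] op 0.275 x [-0.005   0.0003 -1.    ] y [-0.0303  0.9995  0.0005] q6 -1.38
```

```bash
python3 -m inch '[[1,22.5,0,-13,0,0,0],[1,46.5,0,-22.5,0,0,0],[1,68,0,-28,0,0,0],[1,84,0,-30,0,0,0],[1,93,0,-30,0,0,0],[1,93,0,-30,0,0,0]]'; python3 -c "
from h import *
st();c=r.capture('scene');save(c,'s13.png')"
```

```text
clock: 32.07
tcp_pos: [0.4989, 0.1541, 0.0611]
eef_rot: [-0.01, 0.707, 0.011, 0.707]
wrist_force: [-3.8, 2.8, -1.5]
opening: 0.271
t 32.07 tcp [0.4989 0.1541 0.0611] F [-3.7917  2.7967 -1.5195] T [ 0.412   0.4463 -0.0605] op 0.271 x [-0.0006  0.001  -1.    ] y [-0.0296  0.9996  0.001 ] q6 -1.37
```

View pics/s13.png

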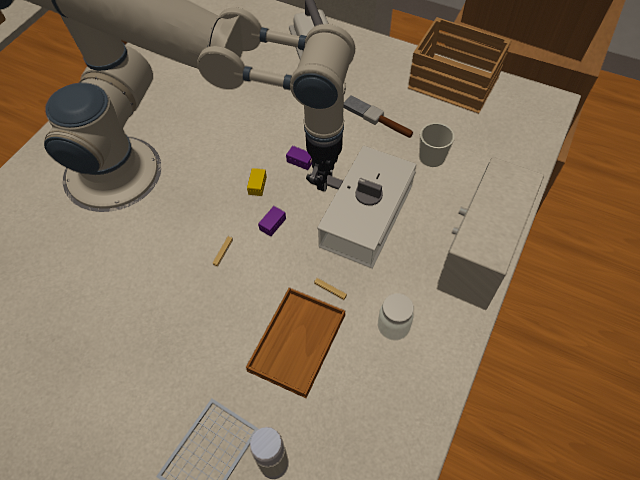

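```bash
python3 -m inch '[[1,3,0,0,0,0,0],[1,6,0,0,0,0,0],[1,6,0,0,0,0,0],[1,6,0,0,0,0,0]]'; python3 -c "
from h import *
st()"
```

```text
clock: 32.45
tcp_pos: [0.4992, 0.1541, 0.0598]
eef_rot: [-0.01, 0.707, 0.011, 0.707]
wrist_force: [-14.6, -0.7, 20.2]
opening: 0.277
t 32.45 tcp [0.4992 0.1541 0.0598] F [-14.5849  -0.6866  20.1914] T [0.0418 2.2185 0.0621] op 0.277 x [ 0.001   0.0013 -1.    ] y [-0.0297  0.9996  0.0012] q6 -1.37
```

The lid is shut, with 20 N pressing it down. I release it and go to the collar.

```bash
python3 -m inch '[[0.3,-5,0,0,0,0,0],[0.3,-5,0,0,0,0,0],[0.3,-5,0,0,0,0,0],[0.3,-35,0,0,0,0,0],[0.3,-75,0,0,0,0,0],[0.3,-115,0,10,0,0,0],[0.3,-155,0,50,0,0,0],[0.3,-180,0,80,0,0,0]]'; python3 -c "
from h import *
st();go([.606,.157,.24],91.7)"
```

```text
clock: 33.12
tcp_pos: [0.5707, 0.1556, 0.2301]
eef_rot: [-0.01, 0.706, 0.011, 0.708]
wrist_force: [0.9, 0.3, 0.4]
opening: 0.701
t 33.12 tcp [0.5707 0.1556 0.2301] F [0.8819 0.3078 0.3577] T [-0.0124 -0.0286  0.0131] op 0.701 x [ 0.0038  0.0005 -1.    ] y [-0.0296  0.9996  0.0004] q6 -1.39
row [-9.8  0.3 35.4] [-0.     0.004 -0.   ]
```

```bash
python3 -m inch '[[0.2,0,0,28,0,0,0],[0.2,0,0,28,0,0,0],[0.2,0,0,28,0,0,0],[0.2,0,0,28,0,0,0]]'; python3 -c "
from h import *
st();c=r.capture('wrist');save(c,'w14.png');go([.606,.157,.102],91.7)"
```

```text
clock: 33.45
tcp_pos: [0.5975, 0.1562, 0.2253]
eef_rot: [-0.01, 0.708, 0.01, 0.706]
wrist_force: [-0.5, -0.4, -0.4]
opening: 0.803
t 33.45 tcp [0.5975 0.1562 0.2253] F [-0.5017 -0.3769 -0.3959] T [-0.0037  0.0346  0.0239] op 0.803 x [-0.0024 -0.0006 -1.    ] y [-0.0289  0.9996 -0.0005] q6 -1.4
row [123.8   0.5   9.1] [-0.    -0.002  0.   ]
```

View pics/w14.png

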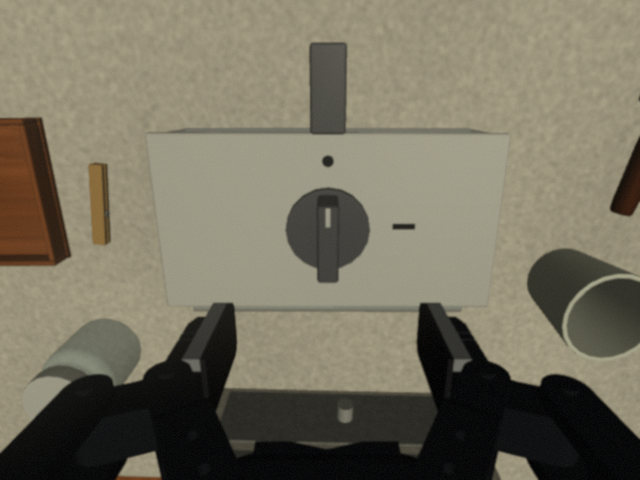

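```bash
python3 -m inch '[[0.3,35,0.5,8,0,0,0],[0.3,70,0.5,8,0,0,0],[0.3,100,0.5,8,0,0,0],[0.3,118,0.5,8,0,0,0],[0.3,118,0.5,8,0,0,0],[0.3,118,0.5,8,0,0,0]]' 40; python3 -m inch '[[1,0,0,0,0,0,0],[1,0,0,0,0,0,0],[1,0,0,0,0,0,0],[1,0,0,0,0,0,0],[1,0,0,0,0,0,0]]' 40; python3 -c "
from h import *
st()"
```

```text
clock: 34.0
tcp_pos: [0.6044, 0.157, 0.1081]
eef_rot: [-0.011, 0.708, 0.01, 0.706]
wrist_force: [-0.2, -0.3, 0.8]
opening: 0.702
clock: 34.42
tcp_pos: [0.6065, 0.1571, 0.1108]
eef_rot: [-0.01, 0.706, 0.01, 0.708]
wrist_force: [-1.3, -0.9, 6.5]
opening: 0.151
t 34.42 tcp [0.6065 0.1571 0.1108] F [-1.2565 -0.8785  6.5152] T [-0.1237  0.1784 -0.0193] op 0.151 x [ 0.0031  0.0003 -1.    ] y [-0.0291  0.9996  0.0002] q6 -1.4
```

```bash
python3 -m inch '[[0.6,0,0,0,0,0,0],[0.6,0,0,0,0,0,0],[0.6,7,0,-0.5,0,0,0],[0.6,7,0,-0.5,0,0,0],[1,7,0,-0.5,0,0,0],[1,7,0,-0.5,0,0,0],[1,7,0,-0.5,0,0,0],[1,7,0,-0.5,0,0,0]]' 40; python3 -c "
from h import *
st()"
```

```text
clock: 35.08
tcp_pos: [0.6048, 0.157, 0.101]
eef_rot: [-0.01, 0.707, 0.01, 0.707]
wrist_force: [-1.0, 0.5, -2.6]
opening: 0.153
t 35.08 tcp [0.6048 0.157  0.101 ] F [-1.0073  0.497  -2.5857] T [-0.0055  0.1131 -0.0545] op 0.153 x [-0.0013 -0.0003 -1.    ] y [-0.0292  0.9996 -0.0002] q6 -1.4
```

```bash
python3 -m inch '[[1,1,0,0,0.12,0,0],[1,1,0,0,0.24,0,0],[1,1,0,0,0.36,0,0],[1,1,0,0,0.48,0,0],[1,1,0,0,0.6,0,0],[1,1,0,0,0.72,0,0],[1,1,0,0,0.84,0,0],[1,1,0,0,0.84,0,0]]'; python3 -c "
from h import *
st()"; python3 -m inch '[[1,0,0,0,0.12,0,0],[1,0,0,0,0.24,0,0],[1,0,0,0,0.36,0,0],[1,0,0,0,0.48,0,0],[1,0,0,0,0.6,0,0],[1,0,0,0,0.68,0,0],[1,0,0,0,0.72,0,0],[1,0,0,0,0.72,0,0]]'; python3 -c "
from h import *
st()"
```

```text
clock: 35.75
tcp_pos: [0.6052, 0.1577, 0.101]
eef_rot: [0.28, 0.649, -0.28, 0.649]
wrist_force: [-1.0, 2.9, 0.5]
opening: 0.154
t 35.75 tcp [0.6052 0.1577 0.101 ] F [-0.9942  2.935   0.5042] T [ 0.3602  0.2108 -0.0816] op 0.154 x [ 0.0002  0.001  -1.    ] y [0.7274 0.6862 0.0009] q6 -0.56
clock: 36.42
tcp_pos: [0.6057, 0.1579, 0.101]
eef_rot: [0.49, 0.51, -0.488, 0.511]
wrist_force: [2.6, 2.7, -0.4]
opening: 0.155
t 36.42 tcp [0.6057 0.1579 0.101 ] F [ 2.6285  2.7343 -0.4134] T [ 0.6806 -0.3846 -0.045 ] op 0.155 x [ 0.0016  0.0015 -1.    ] y [0.9991 0.0427 0.0017] q6 0.16
```

Yaw is 2.4°. I turn a bit further into the stop (canister yaw is 1.7°).

```bash
python3 -m inch '[[1,0,0,0,0.03,0,0],[1,0,0,0,0.06,0,0],[1,0,0,0,0.06,0,0],[1,0,0,0,0.06,0,0]]'; python3 -c "
from h import *
st()"; python3 -m inch '[[0.3,0,0,0,0,0,0],[0.3,0,0,0,0,0,0],[0.3,0,0,0,0,0,0],[0.3,-30,0,0,0,0,0],[0.3,-70,0,0,0,0,0],[0.3,-110,0,0,0,0,0],[0.3,-140,0,0,0,0,0],[0.3,-140,0,0,0,0,0]]';python3 -c "
from h import *
st();c=r.capture('wrist');save(c,'w15.png')"
```

```text
clock: 36.75
tcp_pos: [0.6057, 0.1579, 0.101]
eef_rot: [0.504, 0.496, -0.503, 0.496]
wrist_force: [3.5, 4.5, -1.0]
opening: 0.154
t 36.75 tcp [0.6057 0.1579 0.101 ] F [ 3.4501  4.5308 -0.9925] T [ 0.7468 -0.5255  0.937 ] op 0.154 x [ 0.0016  0.0012 -1.    ] y [ 0.9999 -0.0147  0.0016] q6 0.21
clock: 37.42
tcp_pos: [0.6069, 0.157, 0.2503]
eef_rot: [0.509, 0.492, -0.501, 0.498]
wrist_force: [0.8, 0.6, 2.0]
opening: 0.702
t 37.42 tcp [0.6069 0.157  0.2503] F [0.7647 0.559  1.9639] T [0.0272 0.0039 0.0525] op 0.702 x [ 0.013   0.0021 -0.9999] y [ 0.9997 -0.02    0.0129] q6 0.22
```

View pics/w15.png

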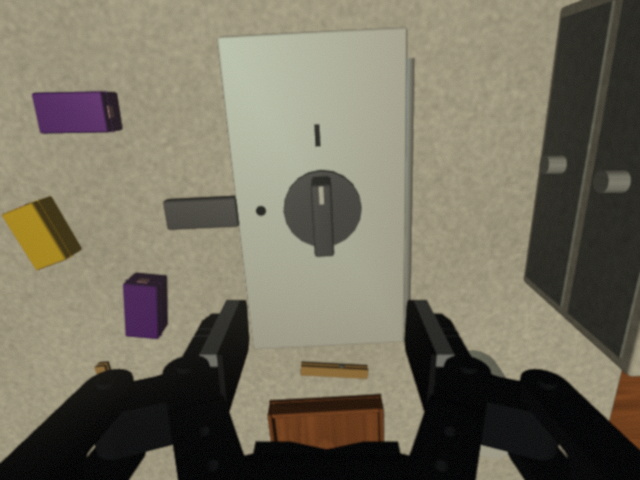

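The white line at (321,195) points to the stroke, with 0.94 N m against the stop. Now the final checks: lid flatness, the boxes through the acrylic, and whether the other items have stayed put.

Run:
```python
from h import *
c=r.capture("wrist");P=pts(c)
for uv in [(235,120),(245,300),(180,213),(215,213),(395,120),(395,300)]: print(uv,P[uv[1],uv[0]])
q=plane(c,(np.array([(311,183),(328,182),(334,252),(317,254)])),.124);d=q[0]+q[1]-q[2]-q[3];print("bar dir",np.degrees(np.arctan2(d[1],d[0])))
l=plane(c,[(220,40),(406,29),(404,341),(251,347)],.084);d=l[0]+l[1]-l[2]-l[3];print("lid dir",np.degrees(np.arctan2(d[1],d[0])))
s=r.capture("scene");save(s,"s16.png");t=r.capture("top");save(t,"t16.png")
cv2.imwrite("pics/s16z.png",cv2.resize(s["frame"][140:280,300:440],None,fx=4,fy=4,interpolation=cv2.INTER_CUBIC)[:,:,::-1])
st()
```

```text
(235, 120) [0.5436 0.2239 0.0846]
(245, 300) [0.5767 0.1676 0.2541]
(180, 213) [0.4959 0.1564 0.0866]
(215, 213) [0.5228 0.1559 0.087 ]
(395, 120) [0.6586 0.2215 0.0844]
(395, 300) [0.6631 0.0776 0.0851]
bar dir 93.35201373347384
lid dir 91.23471227270134
t 37.62 tcp [0.6048 0.1567 0.2391] F [-0.2399  0.1222 -0.5744] T [-0.0564  0.0208 -0.0215] op 0.698 x [-0.0024 -0.0008 -1.    ] y [ 0.9998 -0.0201 -0.0023] q6 0.22
```

View pics/s16z.png

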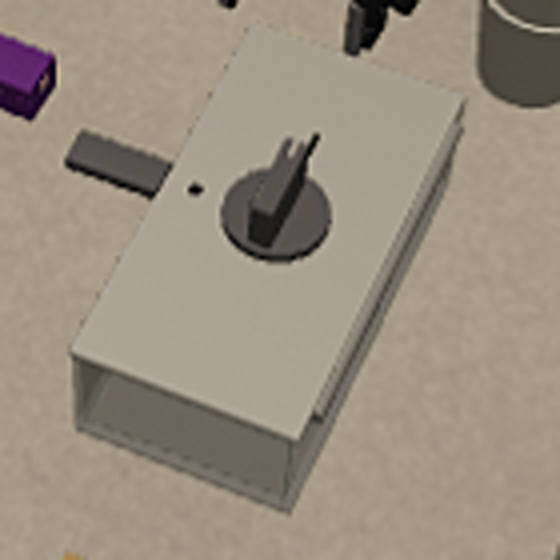

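View pics/t16.png

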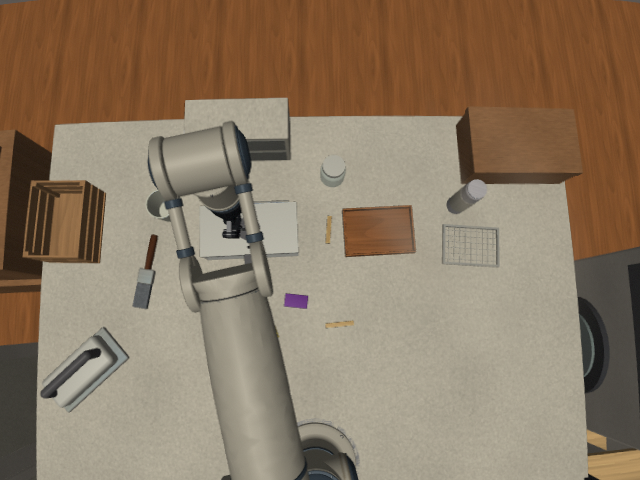

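```bash
python3 -c "
from h import *
r.sign_off();st()"
```

```text
the job is handed in; nothing more can be done
the job is handed in; nothing more can be done
```

The job is handed in at about 38 s on the clock, with every box sorted, the lid shut and the collar locked. No verdict was reported.

- **Sequence:** I turned the collar to its unlocked stop and flipped the lid to about 1.65 rad. I then hefted and sorted the boxes, shut the lid with about 20 N down on the tab, and turned the collar back to its locked stop.
- **Boxes:** Only three pink boxes were there, and all three were full at about 2.7–3.3 N each. They lie flat and side by side on the canister floor, and the tray stays empty. Because no box came out empty, I searched the top and scene pictures for more pink boxes and hefted the third one again. No more turned up, and the third again read full at 2.7 N.
- **Lid:** It reads level at 84–85 mm.
- **Collar:** 0.94 N m built up against the locked stop. The bar measures about 2° (0.04 rad) from the lid's axis, and the limit is 0.12 rad.
- **Other things:** In the last top picture the listed items not hidden by the arm look unmoved. The arm covered part of the scene, so I could not see all of it.
- **Contacts and disagreements:**
  - While I lowered the first box, the gripper brushed the canister wall at about 8 N, and I shifted it clear.
  - My first grip on the collar pressed its disc at about 17 N, and raising it then pulled up at about 8 N before I eased off.
  - The top and scene cameras differed by about 7 mm in x, so I used the wrist camera for the grasps.

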